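Clean the soldering jig's plate and stack the board pallets on it

TASK

Lift the orange cover off the jig and lay it squarely on the blue mat, then take the lapping block and rub the grey plate along its middle from the red-dot end to the blue-dot end and back again, square to the plate and with a light, steady pressure (sole pushed about half-way into its springs) the whole way; stand the block back on its rubber pad. Then stack all the pallets from the green mat squarely in one aligned pile inside the yellow outline, long sides along the plate's long side, and leave everything at rest without disturbing the spool, jar and brush.

Things in the scene. Friction and masses are not known exactly. Their poses are not given: they have to be found in the camera images.
- jig: Fixed loading jig. Aluminium base 250 x 140 x 20 mm, on it a painted grey plate 190 x 100 x 10 mm (top 30 mm above the table). Origin: centre of the underside; x runs along the long side, z up. A yellow outline 86 x 56 mm, long side along x, is printed on the middle of the plate.
- jig_plate (a point): Centre of the top face of the grey plate (jig's axes, 30 mm above the table); centre of the yellow outline.
- start_tag: Red dot, 16 mm across, flat on the jig's base just beyond one end of the plate, on the long centre line, 113.5 mm from the plate's centre. It may be at either end.
- end_tag: Blue dot, the same size, just beyond the other end of the plate.
- cover: Loose orange dust cover over the plate: an upside-down shallow tray 206 x 116 mm, 20 mm high, standing on the jig's base with 4 mm play round the plate. Its black grip on top is a rib 70 mm along the cover's x, 16 mm thick in y, from 20 to 50 mm above the origin. Origin: centre of its lower rim plane; x along the long side. 0.2 to 0.3 kg.
- park: Fixed blue mat 260 x 170 x 3 mm where the cover goes. Origin: centre of the underside; x along the long side.
- tray: Fixed green mat 230 x 200 x 3 mm on which the pallets wait. Origin: centre of the underside; x along the 230 mm side.
- rest: Fixed black rubber pad 70 x 110 x 3 mm, the block's place. Origin: centre of the underside; y along the 110 mm side.
- block: Loose lapping block: red-brown sole 50 (x) x 90 (y) x 12 mm on springs under a yellow plate 50 x 80 mm (24 to 32 mm up); black grip rib above, 18 mm thick in x, 60 mm along y, 32 to 64 mm up. Origin: centre of the sole's underside, springs free. The sole gives 12 mm: 3 N at first, 9 N fully in. Stroked along its x. 0.23 kg.
- block_foot (a joint): How far the block's sole is pushed up into its springs: 0 (free) to 0.012 m (fully in).
- spool: Bystander: green solder-wire spool, 56 mm across, 42 mm high. Origin: centre of its underside.
- flux: Bystander: small white jar, 44 mm across, 65 mm high. Origin: centre of its underside.
- brush: Bystander: wooden brush 32 x 110 x 28 mm, bristles down. Origin: centre of its underside.
- pallet0: Flat black pallet carrying a green circuit board with three gold pads, 80 (x) x 50 (y) x 12 mm, 0.07 to 0.12 kg, flat top and bottom. Origin: centre of its underside. Three to five are present; one may lie on another.
- pallet1: Flat black pallet carrying a green circuit board with three gold pads, 80 (x) x 50 (y) x 12 mm, 0.07 to 0.12 kg, flat top and bottom. Origin: centre of its underside. Three to five are present; one may lie on another.
- pallet2: Flat black pallet carrying a green circuit board with three gold pads, 80 (x) x 50 (y) x 12 mm, 0.07 to 0.12 kg, flat top and bottom. Origin: centre of its underside. Three to five are present; one may lie on another.
- pallet3: Flat black pallet carrying a green circuit board with three gold pads, 80 (x) x 50 (y) x 12 mm, 0.07 to 0.12 kg, flat top and bottom. Origin: centre of its underside. Three to five are present; one may lie on another.
- pallet4: Flat black pallet carrying a green circuit board with three gold pads, 80 (x) x 50 (y) x 12 mm, 0.07 to 0.12 kg, flat top and bottom. Origin: centre of its underside. Three to five are present; one may lie on another.
Not all that is in view belongs to the job. What is shaped like the cover but pink or turquoise is not meant.

How it is judged (in metres and radians):
On the way, in this order (a step that is already met when the one before it is completed fails the run):
1. the cover lies on the blue mat (x of cover in the frame of park between -0.03 and 0.03 m and y of cover in the frame of park between -0.03 and 0.03 m and angle between the x axis of cover and the x axis of park, either way round below 0.25 rad and angle between cover's own z axis and vertical below 0.05 rad and z of cover in the frame of park below 0.008 m and linear speed of cover below 0.02 m/s), for 0.3 s.
2. the block is pressed on the plate at the red-dot end (contact force between block and jig between 4 and 15 N and y of block in the frame of jig_plate between -0.02 and 0.02 m and angle between the x axis of block and the x axis of jig, either way round below 0.2 rad and angle between block's own z axis and vertical below 0.15 rad and horizontal distance between block and start_tag below 0.07 m), for 0.1 s.
3. the pressed block slides through the first quarter (contact force between block and jig between 4 and 15 N and y of block in the frame of jig_plate between -0.02 and 0.02 m and angle between the x axis of block and the x axis of jig, either way round below 0.2 rad and angle between block's own z axis and vertical below 0.15 rad and linear speed of block above 0.004 m/s and horizontal distance between block and start_tag between 0.078 and 0.098 m), for 0.1 s.
4. the pressed block slides through the middle (contact force between block and jig between 4 and 15 N and y of block in the frame of jig_plate between -0.02 and 0.02 m and angle between the x axis of block and the x axis of jig, either way round below 0.2 rad and angle between block's own z axis and vertical below 0.15 rad and linear speed of block above 0.004 m/s and horizontal distance between block and start_tag between 0.103 and 0.124 m), for 0.1 s.
5. the pressed block slides through the third quarter (contact force between block and jig between 4 and 15 N and y of block in the frame of jig_plate between -0.02 and 0.02 m and angle between the x axis of block and the x axis of jig, either way round below 0.2 rad and angle between block's own z axis and vertical below 0.15 rad and linear speed of block above 0.004 m/s and horizontal distance between block and end_tag between 0.078 and 0.098 m), for 0.1 s.
6. the pressed block reaches the blue-dot end (contact force between block and jig between 4 and 15 N and y of block in the frame of jig_plate between -0.02 and 0.02 m and angle between the x axis of block and the x axis of jig, either way round below 0.2 rad and angle between block's own z axis and vertical below 0.15 rad and horizontal distance between block and end_tag below 0.07 m), for 0.1 s.
7. the pressed block slides back through the middle (all of step 4), for 0.1 s.
8. the pressed block is at the red-dot end again (all of step 2), for 0.1 s.
9. the block stands on its rubber pad again, let go (horizontal distance between block and rest below 0.025 m and angle between block's own z axis and vertical below 0.08 rad and z of block in the frame of rest below 0.008 m and linear speed of block below 0.02 m/s and contact force between the fingers and block below 0.1 N), for 0.3 s.
At the end, for the whole second after the job is handed in: Cover flat on the blue mat (30 mm each way, 0.25 rad); block upright on its pad (25 mm); every pallet present flat in one pile on the plate, within 10 mm of its centre, 7 mm of one another and 0.1 rad of its long side; all at rest. Strokes count at 4 to 15 N (all of step 1 and horizontal distance between block and rest below 0.025 m and angle between block's own z axis and vertical below 0.08 rad and z of block in the frame of rest below 0.008 m and linear speed of each of block, pallet0, pallet1, pallet2, pallet3, pallet4 below 0.02 m/s and horizontal distance between each of pallet0, pallet1, pallet2, pallet3, pallet4 and jig_plate below 0.01 m and angle between the x axis of each of pallet0, pallet1, pallet2, pallet3, pallet4 and the x axis of jig, either way round below 0.1 rad and angle between each of pallet0, pallet1, pallet2, pallet3, pallet4's own z axis and vertical below 0.06 rad and height (world z) of each of pallet0, pallet1, pallet2, pallet3, pallet4 above 0.026 m and horizontal distance between pallet0 and pallet1 below 0.007 m and horizontal distance between each of pallet0, pallet1 and pallet2 below 0.007 m and horizontal distance between each of pallet0, pallet1, pallet2 and pallet3 below 0.007 m and horizontal distance between each of pallet0, pallet1, pallet2, pallet3 and pallet4 below 0.007 m); the robot touches nothing.
It fails at once if a bystander is moved by more than 30 mm or tipped (distance of any of spool, flux, brush from where it was at the start of the episode above 0.03 m or angle between any of spool, flux, brush's own z axis and vertical above 0.4 rad).
Of pallet0, pallet1, pallet2, pallet4 only 2 to 4 are there at a start; the rules pass over those that are not, and their reading is None.
At some moment in a run one of cover, block, pallet0, pallet1, pallet2, pallet3, pallet4 may be knocked a few centimetres aside while the robot is not near it.
Once in a run the grip may slacken for a moment while it holds something.
It also fails if it takes over 210 s, if anything falls off the work surface, if the arm or the gripper's body presses on something with over 40 N, if the wrist force passes 120 N, or if a joint passes its speed limit or range.

ROBOT

A 6-joint arm with a two-finger parallel gripper is mounted at the origin on the work surface. World frame = base frame: x ahead of the robot, y to its left, z up, the work surface at z = 0. Lengths are in mm, angles in rad, forces in N, time in s.
With the tool pointing down it reaches from about 350 to 775 mm from the base axis. Payload 7.3 kg.
Tool frame: the origin (TCP) lies at the very end of the fingers, on their centre line; the grasp point (between the pads) lies 19 mm behind it; z points along the fingers, y is the line along which they close (so a half turn about z gives the same grasp; the last joint's range is limited). The gripper opens to 92 mm and grips with 3 to 60 N. Pads are 19 mm wide; open, the fingers measure 130 mm over their backs; the gripper's body (75 mm by 190 mm) begins 47 mm behind the grasp point.
Start: joints at [1.199, 0.342, 1.524, -0, 1.275, -0.146], TCP at [117.525, 511.699, 197.041] pointing down, gripper open.
Joint ranges: [-2.53, 2.53], [-0.77, 2.02], [0.04, 2.7], [-1, 4.14], [0.28, 2.66], [-3.11, 3.11]. Speed limits (rad/s): [2.57, 2.57, 3.14, 3.14, 3.14, 3.14].

INTERFACE

Orientations are given as [roll, pitch, yaw] about the fixed x, y, z axes, in that order (R = Rz(yaw) Ry(pitch) Rx(roll)).
In Python, from plant import get_obs, optics, ticket, finder gives the robot as it stands.
- The arm moves only by the tool send_rows, never from a script. Its arguments are lists of equal length, an entry for each row: "offset": the shift along the tool's x, y, z scaled (see below), a list of three; "delta_rot": the turn, a rotation vector about the tool's x, y, z scaled (see below), a list of three. In form: {"offset": [[dx, dy, dz], ...], "delta_rot": [[rx, ry, rz], ...]}. A call has 1 to 8 rows; each row is the pose to reach, as a shift and turn from the pose commanded when the call began, along the tool's axes at that moment, turning the shorter way round; what a row does not reach only later rows make up. The controller multiplies each number of a shift by 120 mm and each number of a turn by 360 degrees. A row lasts 1/8 s, in which the tool goes at most 62.5 mm and 10.7 degrees, less where a joint would pass 70% of its speed; a pose out of reach is approached as far as the arm can. A call with a number of a shift or a turn outside -1 to 1 is refused whole. A call with a gripper value outside its range is refused whole. "grip" is the opening, from 0 (shut) to 1 (fully open), set as the call begins (left out, the last holds). The fingers move at their own pace and stop on an object; the grip force is fixed at half the most. Time passes only in rows, so rows that repeat a pose let the fingers close. It gives the time, the measured TCP pose, the force, the opening and the grip force at its end, in the units of the state.
- get_obs(): the state, without advancing time (a new reading comes with each control period).
- optics.capture(name): name is "scene" or "top"; returns the picture (384x512x3 uint8, red, green, blue); there is no depth.
- optics.get_calibration(name): a dict with "fx", "fy", "cx", "cy" (pixels), "world_from_camera" (4x4, takes a point from camera to world coordinates). Camera axes: x right, y down, z forward; pixel columns grow to the right and rows downward; lengths in mm; the calibration is good to about 2 mm. A picture is of the moment at which its call begins. get_calibration takes no time and is no camera call.
- ticket.close_job(): hands the job in; it is judged then, once.
Trained networks look in the newest picture that a camera, given by its name, has taken for a name from the list of things; names that differ only in an ending like _2 or _b are one class to them, and where a whole thing is asked for, a point or a joint stands for the part that bears it (a point fixed in the world has none). Each returns a list of dicts, best first, with "confidence" (0 to 1); they miss things now and then, are a little off and sometimes report something else, mostly with a low value. They report only what shows in the picture. A call takes as long as a camera call. They do not tell look-alikes from the thing itself.
- finder.boxes_of(target, camera): "box" ([left, top, right, bottom] in pixels, round what is visible of it).
- finder.silhouettes(target, camera): "region" (384x512 bool, what is visible of it) and "box" ([left, top, right, bottom] in pixels, round what is visible of it).
- finder.pinpoint(target, camera): "uv" ([column, row] in pixels: a listed point, or the origin of a listed thing).
The state is a dict: "time": time; "joint_positions": joint angles; "dq": joint speeds; "tau": joint torques, N m; "tool_pos": TCP position; "tcp_rot": TCP orientation; "contact_force": force on the tool from outside, world axes, zero at the start; "moment": the same for the moment, N m; "grip_width": finger opening in mm; "finger_force": force on a finger pad.
Only numpy, scipy, OpenCV 4.12 (cv2) and the standard library are available. Lean on these libraries where they do the work, as an engineer would, in place of code of your own. Each camera call takes 0.05 s, during which the arm holds its last target. There are 200 camera calls.

## Working session

There is one attempt and no reset: what is moved stays moved. The work goes in short steps, Python scripts to look and compute and a tool call to move; the robot and the scene stay as the last step left them, time stands still between calls to the robot, and variables do not carry over. Pictures are saved under pics/ and viewed, at most 14 in all, crops included, and the job is handed in when it is done.

Besides the shell and the picture viewer there is one more tool, called after ">>>" as name(argument=value, ...), one argument or row to a line, values as JSON. send_rows: Moves the arm, as the interface text tells. Its arguments: {"type":"object","properties":{"offset":{"type":"array"},"delta_rot":{"type":"array"},"grip":{"type":"number"}},"required":["offset","delta_rot"]}

```bash
ls; mkdir -p pics; python3 - <<'E'
from plant import get_obs, optics, finder
import cv2,numpy as np
print(get_obs())
for n in("scene","top"):
    im=optics.capture(n); cv2.imwrite(f"pics/a_{n}.png",cv2.cvtColor(im,cv2.COLOR_RGB2BGR))
    c=optics.get_calibration(n); print(n,{k:np.round(v,3).tolist() for k,v in c.items()})
    for t in "jig start_tag end_tag cover park tray rest block spool flux brush pallet0".split():
        print(t,[(round(d['confidence'],2),np.round(d['uv']).tolist()) for d in finder.pinpoint(t,n)])
E
```

```text
pics
{'time': 0.0, 'joint_positions': array([ 1.19898476e+00,  3.42702636e-01,  1.52501172e+00, -1.63260618e-05,
        1.27538135e+00, -1.46066616e-01]), 'dq': array([-0.00233156,  0.00047407,  0.0008502 ,  0.00086691,  0.00151606,
       -0.00050064]), 'tau': array([ 1.45920269e-03, -4.31238449e+01, -2.44223267e+01,  7.19418470e-02,
        5.59475936e-02, -1.66351938e-04]), 'tool_pos': array([117.36650745, 511.2566991 , 196.35726252]), 'tcp_rot': array([-3.14010333e+00, -2.03321272e-04,  2.91585232e+00]), 'contact_force': array([-0.69941166,  0.22280348,  0.39244019]), 'moment': array([0.01525934, 0.01919202, 0.00984548]), 'finger_force': 0.0, 'grip_width': 91.75575305058189}
scene {'fx': 381.944, 'fy': 381.944, 'cx': 254.585, 'cy': 196.247, 'world_from_camera': [[-0.284, 0.668, -0.688, 1339.183], [0.959, 0.188, -0.213, 276.216], [-0.013, -0.72, -0.694, 871.892], [0.0, 0.0, 0.0, 1.0]]}
jig [(0.9, [249.0, 219.0])]
start_tag []
end_tag []
cover [(0.97, [182.0, 137.0]), (0.78, [351.0, 163.0]), (0.63, [245.0, 212.0])]
park [(0.57, [154.0, 184.0]), (0.33, [352.0, 221.0])]
tray [(0.96,
[... 300 characters left out ...]
op {'fx': 416.353, 'fy': 416.353, 'cx': 256.816, 'cy': 194.939, 'world_from_camera': [[-0.024, -0.981, 0.194, 265.233], [-1.0, 0.02, -0.024, 14.657], [0.02, -0.195, -0.981, 1181.508], [0.0, 0.0, 0.0, 1.0]]}
jig [(0.17, [247.0, 110.0])]
start_tag []
end_tag [(0.59, [284.0, 174.0])]
cover [(0.85, [244.0, 165.0]), (0.72, [143.0, 299.0]), (0.6, [378.0, 293.0])]
park [(0.86, [364.0, 192.0])]
tray [(0.86, [135.0, 196.0])]
rest [(0.54, [265.0, 217.0])]
block [(0.71, [262.0, 218.0])]
spool [(0.86, [162.0, 129.0])]
flux [(0.57, [338.0, 130.0]), (0.44, [244.0, 168.0])]
brush [(0.9, [249.0, 107.0])]
pallet0 [(0.95, [113.0, 182.0]), (0.87, [155.0, 179.0]), (0.72, [154.0, 213.0]), (0.47, [340.0, 130.0])]
```

View pics/a_scene.png

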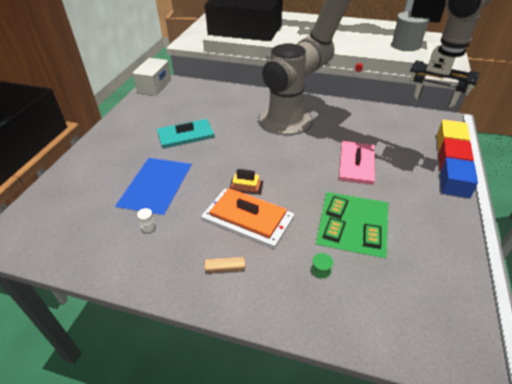

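View pics/a_top.png

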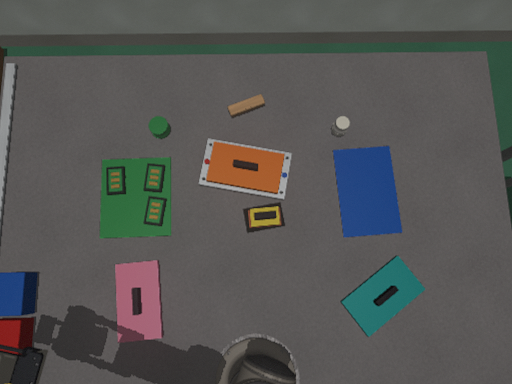

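Both views show the orange cover on the white jig (top 245,168), red dot (207,161) and blue dot (284,174). The pink (138,300) and turquoise (383,296) covers are decoys. The block on its pad is at (265,216). Three pallets are visible on green, at (116,180), (154,178) and (155,211).

```bash
cat > h.py <<'E'
from plant import get_obs, optics, ticket, finder
import cv2,numpy as np
from scipy.spatial.transform import Rotation as R
C={n:optics.get_calibration(n) for n in("scene","top")}
def ray(n,uv):
    c=C[n];uv=np.atleast_2d(np.asarray(uv,float));T=np.asarray(c["world_from_camera"])
    d=np.c_[(uv[:,0]-c["cx"])/c["fx"],(uv[:,1]-c["cy"])/c["fy"],np.ones(len(uv))]@T[:3,:3].T
    return T[:3,3],d
def at(n,uv,z):
    o,d=ray(n,uv);return (o+d*((z-o[2])/d[:,2])[:,None])[:,:2]
def tri(ut,us):
    A=[];b=[]
    for n,u in(("top",ut),("scene",us)):
        o,d=ray(n,u);d=d[0]/np.linalg.norm(d[0]);P=np.eye(3)-np.outer(d,d);A.append(P);b.append(P@o)
    return np.linalg.lstsq(np.vstack(A),np.hstack(b),rcond=None)[0]
def px(n,p):
    c=C[n];q=np.linalg.inv(c["world_from_camera"])@np.r_[p,1];return np.array([c["fx"]*q[0]/q[2]+c["cx"],c["fy"]*q[1]/q[2]+c["cy"]])
def rect(n,mask,z,k=3):
    "largest blobs -> (centre, long side, short side, yaw of long side deg)"
    out=[]
    cs,_=cv2.findContours(mask.astype(np.uint8),cv2.RETR_EXTERNAL,cv2.CHAIN_APPROX_NONE)
    for c in sorted(cs,key=cv2.contourArea)[::-1][:k]:
        if cv2.contourArea(c)<12: continue
        w=at(n,c[:,0],z).astype(np.float32);(x,y),(a,b),t=cv2.minAreaRect(w)
        if a<b:a,b,t=b,a,t+90
        m=cv2.moments(c);out.append((np.round([x,y],1).tolist(),round(a,1),round(b,1),round((t+90)%180-90,1),np.round([m['m10']/m['m00'],m['m01']/m['m00']],1).tolist()))
    return out
def grab(n,name=None):
    im=optics.capture(n)
    if name: cv2.imwrite(f"pics/{name}.png",cv2.cvtColor(im,cv2.COLOR_RGB2BGR))
    return im,cv2.cvtColor(im,cv2.COLOR_RGB2HSV)
def move(p,yaw):
    "print tool-frame offset (units) and turn to reach TCP p mm, tool down, tool y along yaw deg (mod 180)"
    o=get_obs();r=R.from_euler('xyz',o["tcp_rot"]);yv=r.as_matrix()[:,1];cy=np.degrees(np.arctan2(yv[1],yv[0]))
    d=(yaw-cy+90)%180-90
    t=R.from_euler('z',d,degrees=True)*r
    # level the tool
    f=t.as_matrix();ang=np.arctan2(f[1,1],f[0,1]);y=np.r_[np.cos(ang),np.sin(ang),0];z=np.r_[0,0,-1.]
    G=np.c_[np.cross(y,z),y,z]
    print("pos",np.round(o["tool_pos"],1),"yaw",round(cy,1),"J",np.round(o["joint_positions"],2))
    print("off",np.round(r.inv().apply(np.asarray(p)-o["tool_pos"])/120,4),"rot",np.round((r.inv()*R.from_matrix(G)).as_rotvec(degrees=True)/360,4),"deg",round(d,1))
E
python3 - <<'E'
from h import *
im,h=grab("top");H,S,V=h[...,0],h[...,1],h[...,2]
print("park",rect("top",(H>100)&(H<130)&(S>150)&(V>60)&(np.arange(512)>300)[None],3,1))
print("tray",rect("top",(H>45)&(H<80)&(S>120),3,2))
print("orange z40",rect("top",(H>3)&(H<14)&(S>180),40,2))
def sub(x0,y0,x1,y1):
    m=np.zeros(H.shape,bool);m[y0:y1,x0:x1]=1;return m
print("rib z70",rect("top",(V<60)&sub(228,155,263,176),70,1))
print("jig z20",rect("top",(V>110)&(S<60)&sub(190,130,300,205),20,1))
print("yellow z32",rect("top",(H>18)&(H<35)&(S>130)&sub(240,200,290,235),32,1))
print("blk rib z64",rect("top",(V<45)&sub(253,209,277,223),67,1), "pad",rect("top",(V<75)&sub(238,198,292,236),3,1))
print("red",rect("top",((H<8)|(H>172))&(S>110)&sub(198,150,212,172),20,1),"blue",rect("top",(H>100)&(H<130)&(S>110)&sub(278,166,292,182),20,1))
print("pal",rect("top",(V<70)&sub(100,155,172,238),15,5))
print(im[165,207],im[161,207],im[174,284])
def pts(t,n):return [d['uv'] for d in finder.pinpoint(t,n) if d['confidence']>.5]
grab("scene")
sp=pts("pallet0","scene");tp=pts("pallet0","top")
for a in tp:
    best=min(sp,key=lambda b:np.linalg.norm(at("top",a,10)-at("scene",b,10)))
    print(np.round(a,1),np.round(best,1),np.round(tri(a,best),1))
for t in("cover","block","jig","spool","flux","brush"):
    a=pts(t,"top");b=pts(t,"scene")
    for u in a:
        for w in b:
            p=tri(u,w)
            if np.linalg.norm(px("top",p)-u)<3:print(t,np.round(p,1))
E
python3 -c "
import cv2
im=cv2.imread('pics/a_top.png')[90:245,90:300]
cv2.imwrite('pics/crop.png',cv2.resize(im,None,fx=3.8,fy=3.8,interpolation=cv2.INTER_CUBIC))"
```

```text
park [([506.3, -333.9], 257.2, 167.5, 3.4, [366.6, 191.3])]
tray [([501.3, 333.2], 226.4, 196.5, 1.0, [135.7, 197.5]), ([717.1, 274.1], 53.2, 52.5, 32.9, [158.0, 125.2])]
orange z40 [([572.7, 18.5], 204.7, 115.1, 78.5, [245.4, 167.2])]
rib z70 [([570.5, 16.9], 66.6, 19.1, 78.3, [245.4, 165.0])]
jig z20 [([575.4, 17.0], 250.6, 140.9, 78.6, [245.3, 168.3])]
yellow z32 [([432.7, -33.6], 80.7, 51.7, -85.9, [264.4, 216.1])]
blk rib z64 [] pad [([434.6, -31.6], 110.7, 70.4, -81.1, [263.4, 217.0])]
red [] blue []
pal [([457.5, 274.6], 79.5, 52.0, -8.8, [154.8, 210.7]), ([547.7, 388.3], 81.7, 53.8, 3.2, [115.6, 180.2]), ([553.6, 278.8], 80.8, 52.2, -6.8, [154.1, 177.6])]
[162 168 169] [141  44  39] [ 47  72 128]
[157.7 180.2] [331.2 227.2] [547.2 270.1   7.2]
[114.2 184.6] [372.6 238.1] [540.7 396.8  -9.2]
[155.3 213.9] [338.6 207.6] [450.3 278.8  -1.9]
cover [575.4  10.8  28.7]
cover [216.3 306.6   3.1]
block [438.6 -28.8   5.8]
spool [698.6 269.6  -4. ]
brush [7.686e+02 5.900e+00 6.000e-01]
```

View pics/crop.png

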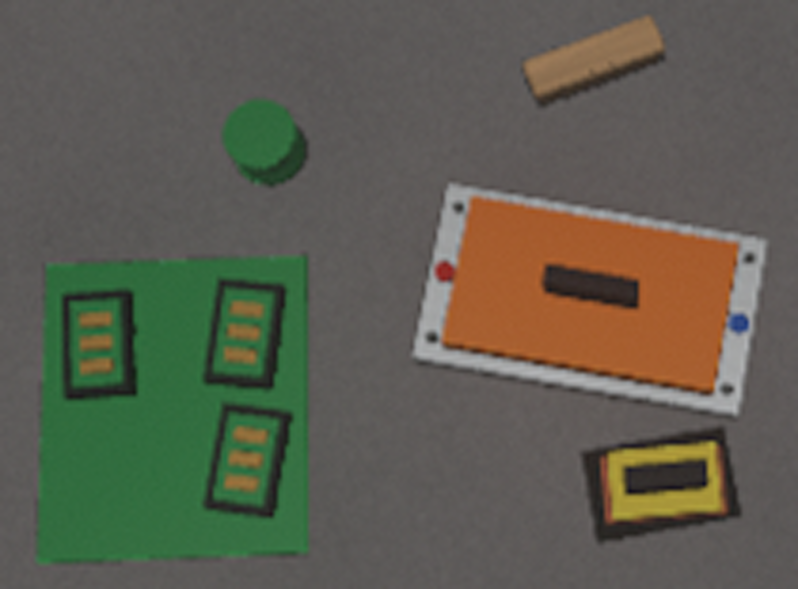

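Candidates: the orange cover (245,166) is the one to take. Pink (138,300) and turquoise (383,296) are look-alikes to leave. The crop confirms orange with a black rib on the jig, the red dot at the left end and the blue at the right. The left pallet has a corner peeking out on its right side, possibly a second pallet beneath it.

```bash
python3 - <<'E'
from h import *
move([570,17,120],-11.7)
G={}
for n in("top","scene"):
    im,h=grab(n);H,S,V=h[...,0],h[...,1],h[...,2]
    g=(H>8)&(H<28)&(S>90)
    out=[]
    for d in finder.silhouettes("pallet0",n):
        if d['confidence']<.6: continue
        m=d['region']
        m=cv2.erode(m.astype(np.uint8),np.ones((3,3)))>0
        ys,xs=np.nonzero(m&g);
        if len(xs): out.append(np.r_[xs.mean(),ys.mean()])
    G[n]=out
for a in G["top"]:
    b=min(G["scene"],key=lambda b:np.linalg.norm(at("top",a,15)-at("scene",b,15)))
    print(np.round(a,1),np.round(b,1),np.round(tri(a,b),1))
E
```

```text
pos [117.5 511.7 197. ] yaw 77.1 J [ 1.2   0.34  1.52  0.    1.28 -0.15]
off [-4.5978 -3.1739  0.6417] rot [ 0.     -0.      0.2466] deg -88.8
[153.6 176.7] [333.9 228.2] [556.  279.4  15. ]
[154.2 210.4] [336.9 205.6] [458.3 275.4  14.5]
```

```bash
cat >> h.py <<'E'
def plan(*wps):
    "wps: (x,y,z,tool-y yaw deg, speed mm/row); prints one call per leg piece: offset, rz, rows"
    o=get_obs();r=R.from_euler('xyz',o["tcp_rot"]);p=np.array(o["tool_pos"])
    print("pos",np.round(p,1),"J6",round(o["joint_positions"][5],2),"F",np.round(o["contact_force"],1),"t",round(o["time"],1),"w",round(o["grip_width"],1),"tilt",np.round(np.degrees(np.arccos(-r.as_matrix()[2,2])),2))
    y=r.as_matrix()[:,1];a=np.degrees(np.arctan2(y[1],y[0]))
    frame=lambda a:np.c_[np.cross([np.cos(a),np.sin(a),0],[0,0,-1.]),[np.cos(a),np.sin(a),0],[0,0,-1.]]
    for w in wps:
        q=np.array(w[:3],float);da=(w[3]-a+90)%180-90;v=w[4] if len(w)>4 else 50
        n=1
        while True:
            d=frame(np.radians(a)).T@((q-p)/n)/120
            if np.abs(d).max()<=.99 and abs(da)/n<=70 and np.linalg.norm(d)*120/v<=7.9: break
            n+=1
        for i in range(n):
            F=frame(np.radians(a));d=np.round(F.T@((q-p)/(n-i))/120,3);rz=np.round(-da/n/360,4)
            print(d.tolist(),"rz",rz,"rows",int(max(np.ceil(np.linalg.norm(d)*120/v),np.ceil(abs(da)/n/10)))," ->",np.round(p+F@d*120,1))
            p=p+F@d*120;a=a-rz*360
E
python3 - <<'E'
from h import *
plan((570,17,130,-11.7),(570,17,45,-11.7,20))
E
```

```text
pos [117.5 511.7 197. ] J6 -0.15 F [-0.1  0.   0.2] t 2.3 w 91.9 tilt 0.0
[-0.92, -0.635, 0.112] rz 0.0493 rows 3  -> [208.1 412.7 183.6]
[-1.069, -0.324, 0.112] rz 0.0493 rows 3  -> [298.5 313.8 170.2]
[-1.117, 0.017, 0.112] rz 0.0493 rows 3  -> [389.  214.9 156.7]
[-1.059, 0.357, 0.111] rz 0.0493 rows 3  -> [479.5 115.9 143.4]
[-0.9, 0.662, 0.112] rz 0.0493 rows 3  -> [570.  17. 130.]
[0.0, 0.0, 0.708] rz 0.0001 rows 5  -> [570.  17.  45.]
```

```bash
sed -i 's/np.abs(d).max()<=.99/np.linalg.norm(d)<=.99/' h.py; python3 - <<'E'
from h import *
plan((570,17,130,-11.7),(570,17,46,-11.7,20))
E
```

```text
pos [117.5 511.7 197. ] J6 -0.15 F [-0.1  0.   0.2] t 2.3 w 91.9 tilt 0.0
[-0.766, -0.529, 0.093] rz 0.0411 rows 3  -> [192.9 429.3 185.9]
[-0.876, -0.316, 0.093] rz 0.0411 rows 3  -> [268.3 346.8 174.7]
[-0.928, -0.081, 0.093] rz 0.0411 rows 3  -> [343.8 264.3 163.6]
[-0.918, 0.158, 0.093] rz 0.0411 rows 3  -> [419.2 181.9 152.4]
[-0.847, 0.387, 0.093] rz 0.0411 rows 3  -> [494.6  99.4 141.2]
[-0.719, 0.59, 0.094] rz 0.0411 rows 3  -> [570.  17. 130.]
[-0.0, 0.0, 0.7] rz -0.0 rows 5  -> [570.  17.  46.]
```

>>> send_rows(
  offset=[
    [-0.26,-0.18,0.03],
    [-0.51,-0.35,0.06],
    [-0.766,-0.529,0.093],
  ],
  delta_rot=[
    [0,0,0.014],
    [0,0,0.028],
    [0,0,0.0411],
  ],
  grip=1,
)

```text
time: 2.68
tool_pos: [193.5, 428.5, 185.8]
tcp_rot: [3.141, 0.0, 2.655]
contact_force: [1.1, 0.3, 0.3]
grip_width: 91.9
finger_force: 0.0
```

>>> send_rows(
  offset=[
    [-0.29,-0.105,0.03],
    [-0.58,-0.21,0.06],
    [-0.876,-0.316,0.093],
  ],
  delta_rot=[
    [0,0,0.014],
    [0,0,0.028],
    [0,0,0.0411],
  ],
)

```text
time: 3.05
tool_pos: [269.1, 345.9, 174.8]
tcp_rot: [3.141, 0.0, 2.397]
contact_force: [0.0, 1.3, 0.2]
grip_width: 92.0
finger_force: 0.0
```

>>> send_rows(
  offset=[
    [-0.31,-0.027,0.03],
    [-0.62,-0.054,0.06],
    [-0.928,-0.081,0.093],
  ],
  delta_rot=[
    [0,0,0.014],
    [0,0,0.028],
    [0,0,0.0411],
  ],
)

```text
time: 3.42
tool_pos: [344.7, 263.4, 163.6]
tcp_rot: [3.141, -0.0, 2.138]
contact_force: [1.4, 0.2, 0.9]
grip_width: 91.8
finger_force: 0.0
```

>>> send_rows(
  offset=[
    [-0.31,0.05,0.03],
    [-0.61,0.105,0.06],
    [-0.918,0.158,0.093],
  ],
  delta_rot=[
    [0,0,0.014],
    [0,0,0.028],
    [0,0,0.0411],
  ],
)

```text
time: 3.8
tool_pos: [420.1, 180.9, 152.4]
tcp_rot: [3.141, -0.0, 1.88]
contact_force: [1.3, 0.4, 0.4]
grip_width: 91.6
finger_force: 0.0
```

>>> send_rows(
  offset=[
    [-0.28,0.13,0.03],
    [-0.56,0.26,0.06],
    [-0.847,0.387,0.093],
  ],
  delta_rot=[
    [0,0,0.014],
    [0,0,0.028],
    [0,0,0.0411],
  ],
)

```text
time: 4.18
tool_pos: [495.5, 98.4, 141.2]
tcp_rot: [3.141, -0.0, 1.622]
contact_force: [1.6, 1.0, -0.0]
grip_width: 91.4
finger_force: 0.0
```

>>> send_rows(
  offset=[
    [-0.24,0.2,0.03],
    [-0.48,0.39,0.06],
    [-0.719,0.59,0.094],
    [-0.719,0.59,0.094],
  ],
  delta_rot=[
    [0,0,0.014],
    [0,0,0.028],
    [0,0,0.0411],
    [0,0,0.0411],
  ],
)

```text
time: 4.68
tool_pos: [571.1, 15.1, 129.2]
tcp_rot: [3.142, 0.0, 1.363]
contact_force: [0.3, 0.4, 0.4]
grip_width: 91.6
finger_force: 0.0
```

>>> send_rows(
  offset=[
    [0,0,0.18],
    [0,0,0.36],
    [0,0,0.53],
    [0,0,0.64],
    [0,0,0.69],
    [0,0,0.69],
  ],
  delta_rot=[
    [0,0,0],
    [0,0,0],
    [0,0,0],
    [0,0,0],
    [0,0,0],
    [0,0,0],
  ],
)

```text
time: 5.42
tool_pos: [569.9, 17.2, 47.2]
tcp_rot: [-3.141, -0.0, 1.367]
contact_force: [-0.6, -0.6, -0.3]
grip_width: 91.9
finger_force: 0.0
```

>>> send_rows(
  offset=[
    [0,0,0],
    [0,0,0],
    [0,0,0],
    [0,0,0],
    [0,0,0],
    [0,0,0],
  ],
  delta_rot=[
    [0,0,0],
    [0,0,0],
    [0,0,0],
    [0,0,0],
    [0,0,0],
    [0,0,0],
  ],
  grip=0,
)

```text
time: 6.18
tool_pos: [569.9, 17.0, 47.1]
tcp_rot: [-3.142, -0.0, 1.366]
contact_force: [0.6, -0.4, -0.0]
grip_width: 36.1
finger_force: 0.0
```

>>> send_rows(
  offset=[
    [0,0,-0.1],
    [0,0,-0.25],
    [0,0,-0.4],
    [0,0,-0.5],
    [0,0,-0.5],
  ],
  delta_rot=[
    [0,0,0],
    [0,0,0],
    [0,0,0],
    [0,0,0],
    [0,0,0],
  ],
)

```text
time: 6.8
tool_pos: [570.6, 16.9, 108.3]
tcp_rot: [3.139, -0.0, 1.366]
contact_force: [-0.1, 0.7, -0.4]
grip_width: 0.1
finger_force: 0.0
```

```bash
python3 - <<'E'
from h import *
plan((506,-334,106,-86.6,45),(506,-334,32,-86.6,15))
im,h=grab("top","b_top");H,S,V=h[...,0],h[...,1],h[...,2]
E
```

```text
pos [570.6  16.9 108.3] J6 0.1 F [-0.1  0.7 -0.4] t 6.8 w 0.1 tilt 0.14
[-0.743, 0.017, 0.005] rz 0.052 rows 2  -> [554.5 -70.8 107.7]
[-0.699, 0.254, 0.005] rz 0.052 rows 2  -> [ 538.3 -158.5  107.1]
[-0.58, 0.465, 0.005] rz 0.052 rows 2  -> [ 522.2 -246.3  106.5]
[-0.4, 0.626, 0.005] rz 0.052 rows 2  -> [ 506.  -333.9  105.9]
[-0.0, 0.001, 0.616] rz 0.0 rows 5  -> [ 506.  -334.1   32. ]
```

The fingers are slower than I assumed (about 75 mm/s), so they closed in the air above the rib. Going down again with more time to close.

>>> send_rows(
  offset=[
    [0,0,0],
    [0,0,0],
    [0,0,0],
    [0,0,0],
    [0,0,0],
  ],
  delta_rot=[
    [0,0,0],
    [0,0,0],
    [0,0,0],
    [0,0,0],
    [0,0,0],
  ],
  grip=0.5,
)

```text
time: 7.48
tool_pos: [570.0, 17.0, 107.1]
tcp_rot: [-3.142, -0.0, 1.366]
contact_force: [0.5, -0.1, 0.5]
grip_width: 43.8
finger_force: 0.0
```

```bash
python3 - <<'E'
from h import *
plan((570,17,45,-11.7,20))
im,h=grab("top");H,S,V=h[...,0],h[...,1],h[...,2]
print(rect("top",(H>3)&(H<14)&(S>180),40,2))
im,h=grab("scene","b_scene")
E
```

```text
pos [570.   17.  107.1] J6 0.1 F [ 0.5 -0.1  0.5] t 7.5 w 43.8 tilt 0.01
[-0.0, 0.0, 0.517] rz -0.0 rows 4  -> [570.  17.  45.]
[([554.2, -74.6], 113.4, 21.0, -7.4, [277.8, 172.0]), ([640.7, 85.3], 22.9, 9.0, 89.0, [220.6, 144.7])]
```

View pics/b_scene.png

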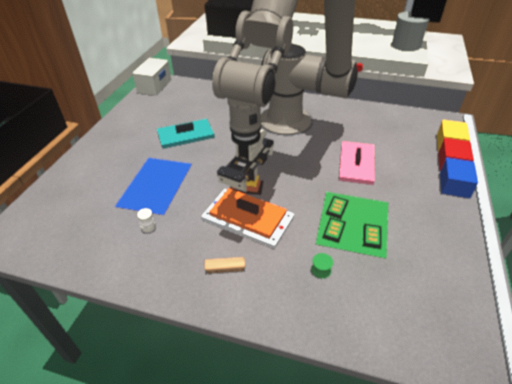

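The cover is still seated, with its rib at (248,206) in the scene view and the gripper above it.

>>> send_rows(
  offset=[
    [0,0,0.15],
    [0,0,0.3],
    [0,0,0.43],
    [0,0,0.515],
    [0,0,0.515],
  ],
  delta_rot=[
    [0,0,0],
    [0,0,0],
    [0,0,0],
    [0,0,0],
    [0,0,0],
  ],
)

```text
time: 8.2
tool_pos: [569.6, 17.1, 44.6]
tcp_rot: [-3.14, 0.0, 1.366]
contact_force: [-0.6, 0.6, 0.1]
grip_width: 45.7
finger_force: 0.0
```

>>> send_rows(
  offset=[
    [0,0,0],
    [0,0,0],
    [0,0,0],
    [0,0,0],
    [0,0,0],
    [0,0,0],
  ],
  delta_rot=[
    [0,0,0],
    [0,0,0],
    [0,0,0],
    [0,0,0],
    [0,0,0],
    [0,0,0],
  ],
  grip=0,
)

```text
time: 8.95
tool_pos: [570.0, 17.0, 45.3]
tcp_rot: [3.142, -0.0, 1.366]
contact_force: [0.5, -0.3, -0.4]
grip_width: -0.0
finger_force: 0.0
```

>>> send_rows(
  offset=[
    [0,0,-0.05],
    [0,0,-0.15],
    [0,0,-0.3],
    [0,0,-0.45],
    [0,0,-0.5],
    [0,0,-0.5],
  ],
  delta_rot=[
    [0,0,0],
    [0,0,0],
    [0,0,0],
    [0,0,0],
    [0,0,0],
    [0,0,0],
  ],
)

```text
time: 9.7
tool_pos: [570.2, 17.0, 105.9]
tcp_rot: [3.14, -0.0, 1.366]
contact_force: [0.7, -0.0, -0.8]
grip_width: 0.3
finger_force: 0.0
```

```bash
python3 - <<'E'
from h import *
plan((506,-334,106,-86.6,30),(506,-334,29,-86.6,15))
E
```

```text
pos [570.2  17.  105.9] J6 0.1 F [ 0.7 -0.  -0.8] t 9.7 w 0.3 tilt 0.07
[-0.743, 0.017, -0.0] rz 0.052 rows 3  -> [554.1 -70.7 105.9]
[-0.698, 0.255, -0.0] rz 0.052 rows 3  -> [ 538.1 -158.4  105.9]
[-0.58, 0.466, -0.0] rz 0.052 rows 3  -> [ 522.  -246.3  105.9]
[-0.399, 0.627, -0.001] rz 0.052 rows 3  -> [ 506. -334.  106.]
[0.0, 0.0, 0.642] rz 0.0 rows 6  -> [ 506. -334.   29.]
```

```bash
python3 - <<'E'
from h import *
print(px("scene",[570,17,107]),px("scene",[570,17,70]),px("top",[570,17,70]))
im=cv2.imread("pics/a_scene.png");print("initial rib",np.round(np.argwhere(im[195:220,230:265].max(2)<60).mean(0)+[195,230],1)[::-1])
im,h=grab("scene","c_scene");print("rib now",np.round(np.argwhere(im[195:220,230:265].max(2)<60).mean(0)+[195,230],1)[::-1])
im2,_=grab("top")
a=cv2.resize(im[130:250,180:320],None,fx=2.8,fy=2.8,interpolation=cv2.INTER_CUBIC);b=cv2.resize(im2[110:230,190:330],None,fx=2.8,fy=2.8,interpolation=cv2.INTER_CUBIC)
cv2.imwrite("pics/c2.png",cv2.cvtColor(np.hstack([a,b]),cv2.COLOR_RGB2BGR))
E
```

```text
[247.56933254 192.3609506 ] [247.88872024 201.37196186] [245.26204492 165.17074068]
initial rib [246.  206.8]
rib now [247.3 206. ]
```

View pics/c2.png

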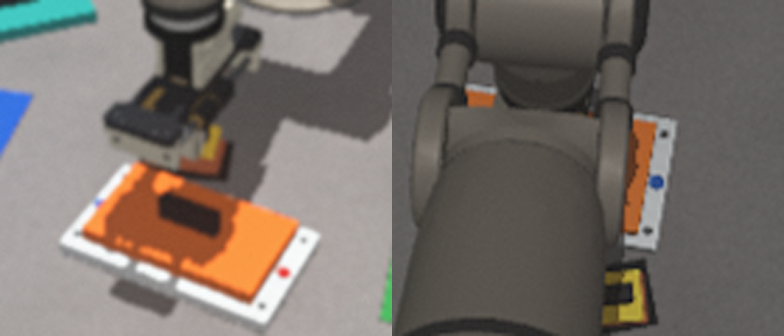

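```bash
python3 - <<'E'
from h import *
o=get_obs();p=o["tool_pos"];M=R.from_euler('xyz',o["tcp_rot"]).as_matrix();print(p,M.round(2).tolist(),o["grip_width"])
im=cv2.imread("pics/c_scene.png");x0,y0,s=190,120,6
c=cv2.resize(im[y0:y0+98,x0:x0+125],None,fx=s,fy=s,interpolation=cv2.INTER_CUBIC)
def dot(q,col):
    u=px("scene",q);cv2.circle(c,(int((u[0]-x0)*s),int((u[1]-y0)*s)),4,col,-1)
dot(p,(0,255,0))
for k in(-46,46):dot(p+M[:,1]*k,(255,0,0))
for k in(-95,95):dot(p+M[:,1]*k-M[:,2]*66,(255,0,255))
dot(p-M[:,2]*66,(0,255,255))
cv2.imwrite("pics/d.png",c)
E
```

```text
[569.54830079  17.05701913 104.82765294] [[0.2, 0.98, -0.0], [0.98, -0.2, 0.0], [-0.0, -0.0, -1.0]] 0.6324111730018299
```

View pics/d.png

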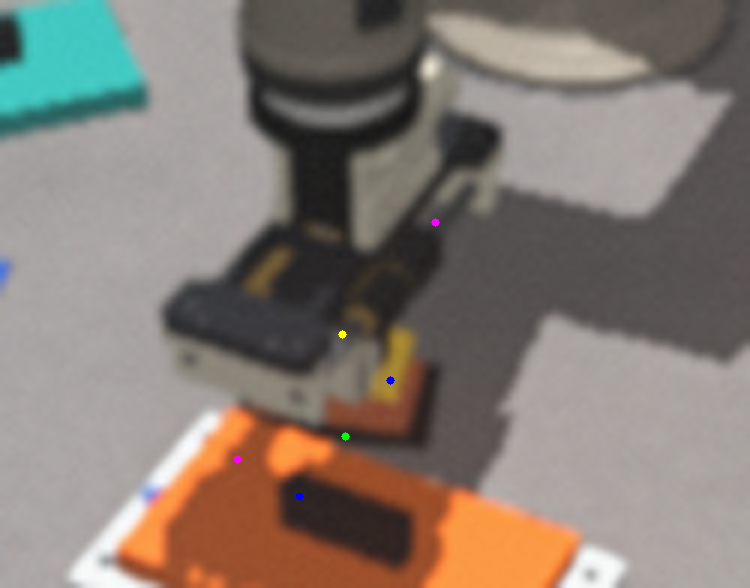

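```bash
python3 - <<'E'
from h import *
print("base",px("scene",[0,0,0]),px("top",[0,0,0]))
M=R.from_euler('xyz',[-3.1401,0,2.91585]).as_matrix();p=np.array([117.4,511.3,196.4])
def draw(f,p,M,gap,x0,y0,w,h,s):
    im=cv2.imread(f);c=cv2.resize(im[y0:y0+h,x0:x0+w],None,fx=s,fy=s,interpolation=cv2.INTER_CUBIC)
    def dot(q,col):
        u=px("scene",q);cv2.circle(c,(int((u[0]-x0)*s),int((u[1]-y0)*s)),3,col,-1)
    dot(p,(0,255,0))
    for k in(-gap,gap):dot(p+M[:,1]*k/2,(255,0,0))
    for k in(-95,95):dot(p+M[:,1]*k-M[:,2]*66,(255,0,255))
    dot(p-M[:,2]*66,(0,255,255));return c
a=draw("pics/a_scene.png",p,M,92,400,40,100,90,4)
M2=R.from_euler('xyz',[-3.142,0,1.366]).as_matrix()
b=draw("pics/b_scene.png",np.array([570,17,107.1]),M2,44,200,130,100,90,4)
cv2.imwrite("pics/e.png",np.hstack([a,b]))
E
```

```text
base [285.0006317  119.60096204] [255.92497917 379.20037537]
```

View pics/e.png

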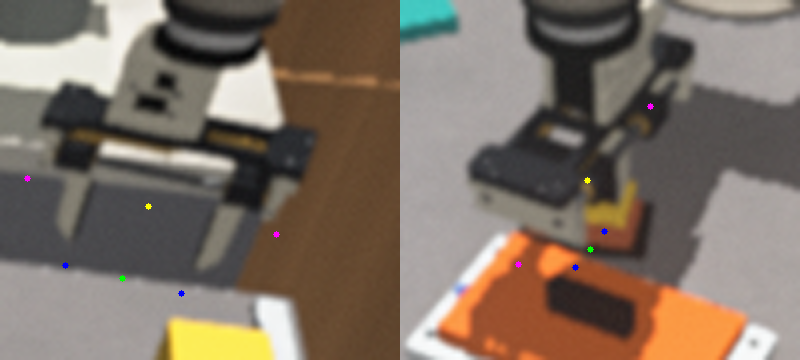

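Projecting the reported TCP shows the visible fingertips about 7–10 px higher than expected. The true tool pose seems to differ from the reported one. I'll touch the bare table gently with closed fingers to calibrate it.

```bash
python3 - <<'E'
from h import *
plan((440,130,105,-11.7,40),(440,130,40,-11.7,20))
E
```

```text
pos [569.5  17.1 104.8] J6 0.1 F [-0.1 -0.  -0.2] t 9.8 w 0.6 tilt 0.06
[0.351, -0.624, -0.001] rz -0.0 rows 3  -> [504.8  73.5 104.9]
[0.351, -0.624, -0.0] rz -0.0 rows 3  -> [440.  129.9 104.9]
[0.0, -0.0, 0.541] rz -0.0 rows 4  -> [440.  129.9  40. ]
```

>>> send_rows(
  offset=[
    [0.117,-0.208,0],
    [0.234,-0.416,0],
    [0.351,-0.624,0],
  ],
  delta_rot=[
    [0,0,0],
    [0,0,0],
    [0,0,0],
  ],
)

```text
time: 10.18
tool_pos: [504.0, 73.9, 104.5]
tcp_rot: [-3.14, 0.0, 1.366]
contact_force: [0.0, 0.2, -0.2]
grip_width: 0.4
finger_force: 0.0
```

>>> send_rows(
  offset=[
    [0.117,-0.208,0],
    [0.234,-0.416,0],
    [0.351,-0.624,0],
  ],
  delta_rot=[
    [0,0,0],
    [0,0,0],
    [0,0,0],
  ],
)

```text
time: 10.55
tool_pos: [439.3, 130.4, 104.7]
tcp_rot: [-3.14, 0.0, 1.366]
contact_force: [0.8, 1.3, 0.6]
grip_width: 0.3
finger_force: 0.0
```

>>> send_rows(
  offset=[
    [0,0,0.2],
    [0,0,0.4],
    [0,0,0.541],
    [0,0,0.541],
  ],
  delta_rot=[
    [0,0,0],
    [0,0,0],
    [0,0,0],
    [0,0,0],
  ],
)

```text
time: 11.05
tool_pos: [439.1, 129.7, 39.0]
tcp_rot: [-3.138, 0.001, 1.366]
contact_force: [-0.5, -1.1, 0.2]
grip_width: 0.5
finger_force: 0.0
```

>>> send_rows(
  offset=[
    [0,0,0.05],
    [0,0,0.1],
    [0,0,0.15],
    [0,0,0.2],
    [0,0,0.25],
    [0,0,0.3],
    [0,0,0.3],
  ],
  delta_rot=[
    [0,0,0],
    [0,0,0],
    [0,0,0],
    [0,0,0],
    [0,0,0],
    [0,0,0],
    [0,0,0],
  ],
)

```text
time: 11.92
tool_pos: [440.1, 129.9, 3.9]
tcp_rot: [-3.141, 0.0, 1.366]
contact_force: [-0.8, -0.3, 0.1]
grip_width: 0.1
finger_force: 0.0
```

```bash
python3 - <<'E'
from h import *
o=get_obs();p=o["tool_pos"];print(p,o["contact_force"])
im,h=grab("scene");im2,_=grab("top")
im=im[:,:,::-1];im2=im2[:,:,::-1]
u=px("scene",p);print(u,px("top",p))
def crop(im,u):
    x,y=int(u[0])-50,int(u[1])-60
    c=cv2.resize(im[y:y+100,x:x+100],None,fx=4,fy=4,interpolation=cv2.INTER_CUBIC)
    cv2.circle(c,(int((u[0]-x)*4),int((u[1]-y)*4)),3,(0,255,0),-1);return c
cv2.imwrite("pics/f.png",np.hstack([crop(im,u),crop(im2,px("top",p))]))
E
```

```text
[440.05067176 129.87790063   3.91344274] [-0.8382705  -0.33116157  0.09054875]
[293.00813103 195.42757311] [206.66523746 216.14905016]
```

View pics/f.png

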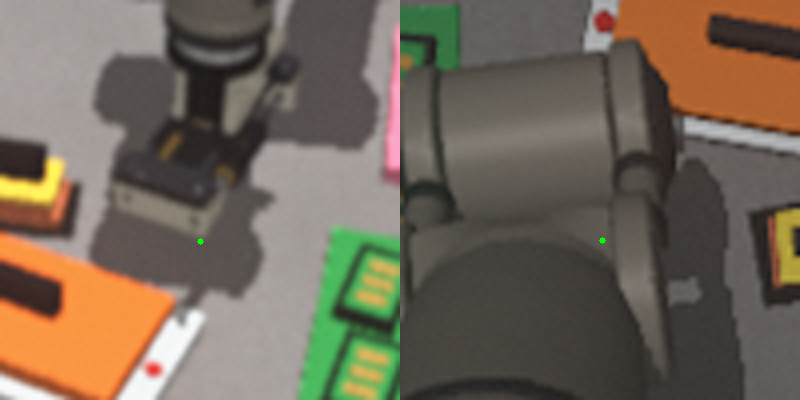

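>>> send_rows(
  offset=[
    [0,0,0.02],
    [0,0,0.04],
    [0,0,0.06],
    [0,0,0.08],
  ],
  delta_rot=[
    [0,0,0],
    [0,0,0],
    [0,0,0],
    [0,0,0],
  ],
)

```text
time: 12.52
tool_pos: [440.4, 129.9, -5.3]
tcp_rot: [-3.142, -0.0, 1.366]
contact_force: [1.0, 0.3, 0.8]
grip_width: 0.3
finger_force: 0.0
```

```bash
python3 - <<'E'
from h import *
o=get_obs();print(o["tool_pos"],o["contact_force"],o["joint_positions"],o["tcp_rot"])
E
```

```text
[440.42022834 129.918606    -5.3430421 ] [0.97532265 0.3203129  0.79368768] [1.19617528e-01 5.09637077e-01 1.94181467e+00 1.52734879e-04
 6.90113087e-01 3.24000108e-01] [-3.14158807e+00 -1.01034918e-04  1.36629596e+00]
```

>>> send_rows(
  offset=[
    [0,0,0.02],
    [0,0,0.04],
    [0,0,0.06],
    [0,0,0.08],
  ],
  delta_rot=[
    [0,0,0],
    [0,0,0],
    [0,0,0],
    [0,0,0],
  ],
)

```text
time: 13.02
tool_pos: [440.4, 129.9, -14.9]
tcp_rot: [3.142, -0.0, 1.366]
contact_force: [0.4, 0.4, -0.0]
grip_width: 0.6
finger_force: 0.0
```

```bash
python3 - <<'E'
from h import *
o=get_obs();p=o["tool_pos"];print(p,o["contact_force"])
im,h=grab("scene");im=im[:,:,::-1]
x0,y0=230,110
c=cv2.resize(im[y0:y0+110,x0:x0+120],None,fx=5,fy=5,interpolation=cv2.INTER_CUBIC)
for q,col in ((p,(0,255,0)),([*p[:2],0],(0,0,255))):
    u=px("scene",q);cv2.circle(c,(int((u[0]-x0)*5),int((u[1]-y0)*5)),3,col,-1)
cv2.imwrite("pics/g.png",c)
E
```

```text
[440.44065927 129.91998526 -14.94115255] [ 0.42085065  0.39083037 -0.01263103]
```

View pics/g.png

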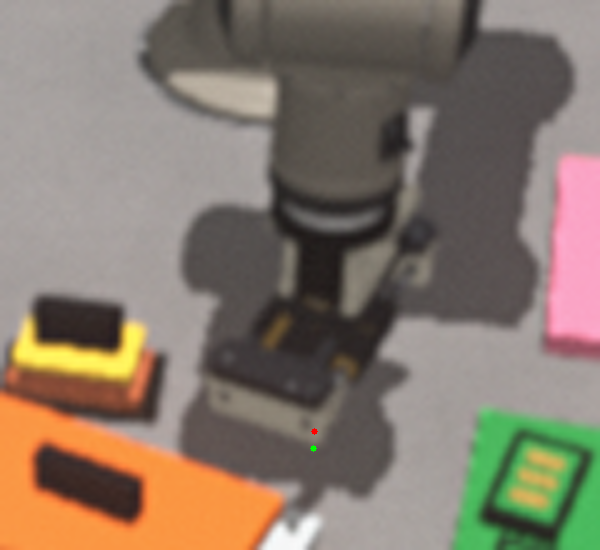

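>>> send_rows(
  offset=[
    [0,0,0.01],
    [0,0,0.02],
    [0,0,0.03],
    [0,0,0.04],
  ],
  delta_rot=[
    [0,0,0],
    [0,0,0],
    [0,0,0],
    [0,0,0],
  ],
)

```text
time: 13.58
tool_pos: [440.4, 129.9, -19.7]
tcp_rot: [3.142, -0.0, 1.366]
contact_force: [0.1, 1.4, -0.4]
grip_width: 0.6
finger_force: 0.0
```

>>> send_rows(
  offset=[
    [0,0,0.01],
    [0,0,0.02],
    [0,0,0.03],
    [0,0,0.04],
  ],
  delta_rot=[
    [0,0,0],
    [0,0,0],
    [0,0,0],
    [0,0,0],
  ],
)

```text
time: 14.08
tool_pos: [440.4, 129.9, -24.5]
tcp_rot: [-3.142, -0.0, 1.366]
contact_force: [0.2, 0.7, 0.1]
grip_width: 0.7
finger_force: 0.0
```

>>> send_rows(
  offset=[
    [0,0,0.01],
    [0,0,0.02],
    [0,0,0.03],
    [0,0,0.04],
  ],
  delta_rot=[
    [0,0,0],
    [0,0,0],
    [0,0,0],
    [0,0,0],
  ],
)

```text
time: 14.58
tool_pos: [440.4, 129.9, -29.3]
tcp_rot: [3.142, -0.0, 1.366]
contact_force: [-0.1, 0.0, 0.2]
grip_width: 0.8
finger_force: 0.0
```

>>> send_rows(
  offset=[
    [0,0,0.01],
    [0,0,0.02],
    [0,0,0.03],
    [0,0,0.04],
  ],
  delta_rot=[
    [0,0,0],
    [0,0,0],
    [0,0,0],
    [0,0,0],
  ],
)

```text
time: 15.08
tool_pos: [440.6, 130.0, -29.9]
tcp_rot: [3.14, -0.0, 1.367]
contact_force: [-16.7, -3.3, 68.7]
grip_width: 0.5
finger_force: 33.9
```

>>> send_rows(
  offset=[
    [0,0,-0.06],
    [0,0,-0.12],
    [0,0,-0.25],
    [0,0,-0.5],
    [0,0,-0.5],
  ],
  delta_rot=[
    [0,0,0],
    [0,0,0],
    [0,0,0],
    [0,0,0],
    [0,0,0],
  ],
  grip=1,
)

```text
time: 15.7
tool_pos: [441.8, 130.1, 27.3]
tcp_rot: [3.138, -0.001, 1.366]
contact_force: [-0.2, -0.5, -0.4]
grip_width: 45.6
finger_force: 0.0
```

```bash
python3 - <<'E'
from h import *
for u in((416.5,99.5),(451.25,107),(433.9,103.2)): print(at("scene",u,226))
print(px("scene",[117.4,511.3,226]),px("top",[117.4,511.3,226]))
plan((440,130,30,77,40))
E
```

```text
[[116.96095344 458.75577398]]
[[136.78397832 563.89770708]]
[[126.67071305 512.18447845]]
[433.49814777 101.73339533] [ 19.05074333 353.4450262 ]
pos [441.8 130.1  27.3] J6 0.32 F [-0.2 -0.5 -0.4] t 15.7 w 45.6 tilt 0.21
[-0.002, -0.007, -0.011] rz -0.1232 rows 5  -> [440.9 130.1  28.7]
[0.004, -0.007, -0.011] rz -0.1232 rows 5  -> [440. 130.  30.]
```

The table contact at reported z≈−29.7, with xy agreeing with the picture, shows the reported z reads about 29.6 mm low. I'll put that in the helper.

```bash
sed -i 's/p=np.array(o\["tool_pos"\])$/p=np.array(o["tool_pos"])+[0,0,29.6]/' h.py; grep -n 29.6 h.py; python3 - <<'E'
from h import *
plan((571,17,110,-11.7,40),(571,17,45,-11.7,18),(571,17,105,-11.7,12),(506,-334,105,-86.6,30),(506,-334,29,-86.6,15))
E
```

```text
44:    o=get_obs();r=R.from_euler('xyz',o["tcp_rot"]);p=np.array(o["tool_pos"])+[0,0,29.6]
pos [441.8 130.1  56.9] J6 0.32 F [-0.2 -0.5 -0.4] t 15.7 w 45.6 tilt 0.21
[-0.352, 0.623, -0.221] rz -0.0 rows 3  -> [506.4  73.6  83.5]
[-0.353, 0.623, -0.221] rz -0.0 rows 3  -> [571.   16.9 110. ]
[0.0, -0.0, 0.542] rz -0.0 rows 4  -> [571.   16.9  44.9]
[0.0, -0.0, -0.5] rz -0.0 rows 5  -> [571.   16.9 104.9]
[-0.743, 0.016, -0.0] rz 0.052 rows 3  -> [554.8 -70.8 104.9]
[-0.699, 0.253, -0.0] rz 0.052 rows 3  -> [ 538.5 -158.5  104.9]
[-0.581, 0.465, -0.0] rz 0.052 rows 3  -> [ 522.3 -246.3  104.9]
[-0.401, 0.626, -0.0] rz 0.052 rows 3  -> [ 506.  -334.   104.9]
[-0.0, 0.0, 0.633] rz 0.0 rows 6  -> [ 506. -334.   29.]
```

>>> send_rows(
  offset=[
    [-0.05,0.1,-0.22],
    [-0.2,0.36,-0.4],
    [-0.352,0.623,-0.442],
  ],
  delta_rot=[
    [0,0,0],
    [0,0,0],
    [0,0,0],
  ],
  grip=0.5,
)

```text
time: 16.08
tool_pos: [506.1, 72.9, 79.4]
tcp_rot: [3.141, -0.0, 1.367]
contact_force: [-0.1, 1.0, 0.4]
grip_width: 46.0
finger_force: 0.0
```

>>> send_rows(
  offset=[
    [-0.12,0.21,0],
    [-0.24,0.42,0],
    [-0.353,0.623,0],
    [-0.353,0.623,0],
  ],
  delta_rot=[
    [0,0,0],
    [0,0,0],
    [0,0,0],
    [0,0,0],
  ],
)

```text
time: 16.58
tool_pos: [570.1, 15.6, 77.5]
tcp_rot: [-3.14, 0.0, 1.364]
contact_force: [-0.7, -0.3, 0.3]
grip_width: 45.9
finger_force: 0.0
```

>>> send_rows(
  offset=[
    [0,0,0.14],
    [0,0,0.28],
    [0,0,0.42],
    [0,0,0.535],
    [0,0,0.535],
  ],
  delta_rot=[
    [0,0,0],
    [0,0,0],
    [0,0,0],
    [0,0,0],
    [0,0,0],
  ],
)

```text
time: 17.2
tool_pos: [568.7, 16.9, 13.5]
tcp_rot: [-3.139, 0.0, 1.366]
contact_force: [-0.1, 0.5, 0.0]
grip_width: 46.0
finger_force: 0.0
```

>>> send_rows(
  offset=[
    [0,0,0],
    [0,0,0],
    [0,0,0],
    [0,0,0],
    [0,0,0],
  ],
  delta_rot=[
    [0,0,0],
    [0,0,0],
    [0,0,0],
    [0,0,0],
    [0,0,0],
  ],
  grip=0,
)

```text
time: 17.82
tool_pos: [572.0, 16.2, 15.7]
tcp_rot: [3.136, -0.0, 1.367]
contact_force: [5.4, -0.1, -1.2]
grip_width: 15.5
finger_force: 30.0
```

>>> send_rows(
  offset=[
    [0,0,-0.05],
    [0,0,-0.15],
    [0,0,-0.3],
    [0,0,-0.45],
    [0,0,-0.5],
    [0,0,-0.5],
  ],
  delta_rot=[
    [0,0,0],
    [0,0,0],
    [0,0,0],
    [0,0,0],
    [0,0,0],
    [0,0,0],
  ],
)

```text
time: 18.58
tool_pos: [569.5, 16.8, 74.9]
tcp_rot: [-3.142, -0.0, 1.366]
contact_force: [0.9, 0.1, -3.0]
grip_width: 15.9
finger_force: 30.0
```

>>> send_rows(
  offset=[
    [-0.19,0.004,0],
    [-0.37,0.008,0],
    [-0.56,0.012,0],
    [-0.743,0.016,0],
  ],
  delta_rot=[
    [0,0,0.013],
    [0,0,0.026],
    [0,0,0.039],
    [0,0,0.052],
  ],
)

```text
time: 19.08
tool_pos: [552.5, -71.5, 73.8]
tcp_rot: [-3.14, 0.0, 1.037]
contact_force: [-0.5, 0.4, -2.0]
grip_width: 15.7
finger_force: 30.0
```

>>> send_rows(
  offset=[
    [-0.175,0.063,0],
    [-0.35,0.126,0],
    [-0.525,0.19,0],
    [-0.699,0.253,0],
  ],
  delta_rot=[
    [0,0,0.013],
    [0,0,0.026],
    [0,0,0.039],
    [0,0,0.052],
  ],
)

```text
time: 19.58
tool_pos: [536.2, -159.1, 73.7]
tcp_rot: [-3.14, 0.001, 0.71]
contact_force: [0.4, -0.1, -2.6]
grip_width: 15.7
finger_force: 30.0
```

>>> send_rows(
  offset=[
    [-0.145,0.116,0],
    [-0.29,0.232,0],
    [-0.435,0.35,0],
    [-0.581,0.465,0],
  ],
  delta_rot=[
    [0,0,0.013],
    [0,0,0.026],
    [0,0,0.039],
    [0,0,0.052],
  ],
)

```text
time: 20.08
tool_pos: [520.1, -246.8, 73.7]
tcp_rot: [-3.14, 0.001, 0.383]
contact_force: [0.3, 0.0, -2.7]
grip_width: 15.6
finger_force: 30.0
```

>>> send_rows(
  offset=[
    [-0.1,0.157,0],
    [-0.2,0.313,0],
    [-0.3,0.47,0],
    [-0.401,0.626,0],
    [-0.401,0.626,0],
  ],
  delta_rot=[
    [0,0,0.013],
    [0,0,0.026],
    [0,0,0.039],
    [0,0,0.052],
    [0,0,0.052],
  ],
)

```text
time: 20.7
tool_pos: [503.7, -335.2, 73.6]
tcp_rot: [-3.141, 0.001, 0.057]
contact_force: [-0.7, -0.1, -1.7]
grip_width: 15.7
finger_force: 30.0
```

```bash
python3 - <<'E'
from h import *
plan((506,-334,29,-86.6,15))
im,h=grab("scene","i_s");H,S,V=h[...,0],h[...,1],h[...,2]
print(rect("scene",(H>3)&(H<14)&(S>180),90,2))
E
```

```text
pos [ 503.7 -335.2  103.2] J6 0.8 F [-0.7 -0.1 -1.7] t 20.7 w 15.7 tilt 0.1
[0.02, -0.009, 0.618] rz -0.0003 rows 5  -> [ 506.  -334.    29.1]
[([506.2, -335.6], 211.8, 116.9, 3.3, [149.9, 168.6])]
```

Holding (weight ~2.5 N). Lower, release, rise.

>>> send_rows(
  offset=[
    [0.01,0,0.14],
    [0.02,-0.009,0.28],
    [0.02,-0.009,0.42],
    [0.02,-0.009,0.53],
    [0.02,-0.009,0.59],
    [0.02,-0.009,0.615],
    [0.02,-0.009,0.62],
  ],
  delta_rot=[
    [0,0,0],
    [0,0,0],
    [0,0,0],
    [0,0,0],
    [0,0,0],
    [0,0,0],
    [0,0,0],
  ],
)

```text
time: 21.62
tool_pos: [507.1, -333.2, 0.6]
tcp_rot: [3.141, -0.0, 0.059]
contact_force: [-0.0, -0.5, -2.7]
grip_width: 16.0
finger_force: 30.0
```

>>> send_rows(
  offset=[
    [0,0,0],
    [0,0,0],
    [0,0,0],
    [0,0,0],
  ],
  delta_rot=[
    [0,0,0],
    [0,0,0],
    [0,0,0],
    [0,0,0],
  ],
  grip=0.5,
)

```text
time: 22.12
tool_pos: [507.1, -333.1, 0.7]
tcp_rot: [3.141, -0.0, 0.059]
contact_force: [0.5, 0.3, 0.2]
grip_width: 44.9
finger_force: 0.0
```

>>> send_rows(
  offset=[
    [0,0,-0.2],
    [0,0,-0.5],
    [0,0,-0.85],
    [0,0,-0.85],
  ],
  delta_rot=[
    [0,0,0],
    [0,0,0],
    [0,0,0],
    [0,0,0],
  ],
)

```text
time: 22.62
tool_pos: [508.8, -334.5, 106.3]
tcp_rot: [3.136, -0.006, 0.06]
contact_force: [-0.1, -0.0, -0.0]
grip_width: 45.8
finger_force: 0.0
```

```bash
python3 - <<'E'
from h import *
im,h=grab("top","j_top");H,S,V=h[...,0],h[...,1],h[...,2]
def sub(x0,y0,x1,y1):
    m=np.zeros(H.shape,bool);m[y0:y1,x0:x1]=1;return m
print("cover",rect("top",(H>3)&(H<14)&(S>180),23,1))
print("yellow blk",rect("top",(H>18)&(H<35)&(S>130)&sub(240,195,295,240),35,1))
print("rib",rect("top",(V<45)&sub(252,208,278,224),67,1))
print("outline",rect("top",(H>18)&(H<35)&(S>100)&sub(200,140,290,195),30,1))
print("plate",rect("top",(V<140)&(S<60)&sub(200,140,292,196),30,1))
print("red",rect("top",((H<8)|(H>172))&(S>100)&sub(198,150,216,172),20,1),"blue",rect("top",(H>100)&(H<130)&(S>80)&sub(276,166,292,182),20,1))
print("pal",rect("top",(V<70)&sub(98,150,178,240),15,4))
plan((433,-33.6,110,8,50))
E
```

```text
cover [([528.2, -322.7], 158.3, 103.8, 3.5, [352.6, 179.6])]
yellow blk []
rib []
outline []
plate [([575.3, 14.9], 260.4, 162.7, 88.8, [250.7, 169.9])]
red [] blue []
pal [([548.2, 387.6], 81.6, 52.9, 4.7, [115.6, 180.4]), ([457.0, 274.4], 78.6, 51.5, -8.8, [154.9, 210.9]), ([553.6, 278.8], 79.7, 52.2, -6.8, [154.1, 177.6])]
pos [ 507.7 -333.6  133.6] J6 0.8 F [-0.4  0.  -0.5] t 22.7 w 45.7 tilt 0.2
[-0.157, -0.844, 0.066] rz 0.0791 rows 3  -> [ 482.8 -233.6  125.7]
[-0.541, -0.667, 0.065] rz 0.0791 rows 3  -> [ 457.9 -133.6  117.9]
[-0.794, -0.328, 0.066] rz 0.0791 rows 3  -> [433.  -33.6 110. ]
```

View pics/j_top.png

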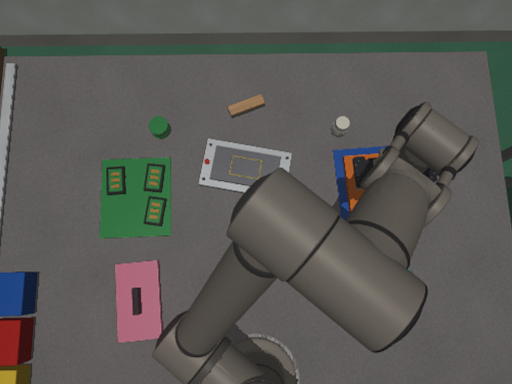

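The jig is bare, with the outline at (246,167). The cover is on blue, and the arm hides the block and the blue dot. I'll swing aside to measure.

```bash
python3 - <<'E'
from h import *
plan((200,-430,150,-60,55))
E
```

```text
pos [ 507.7 -333.6  133.6] J6 0.8 F [-0.4  0.  -0.5] t 22.7 w 45.7 tilt 0.2
[-0.869, 0.217, -0.046] rz -0.0246 rows 2  -> [ 405.1 -365.8  139.1]
[-0.892, 0.08, -0.045] rz -0.0246 rows 2  -> [ 302.6 -397.9  144.5]
[-0.894, -0.058, -0.046] rz -0.0246 rows 2  -> [ 200.  -430.1  150. ]
```

>>> send_rows(
  offset=[
    [-0.435,0.108,-0.023],
    [-0.869,0.217,-0.046],
  ],
  delta_rot=[
    [0,0,-0.012],
    [0,0,-0.0246],
  ],
)

```text
time: 22.92
tool_pos: [402.8, -364.5, 106.4]
tcp_rot: [-3.139, 0.001, 0.218]
contact_force: [0.3, -1.0, -0.1]
grip_width: 45.8
finger_force: 0.0
```

>>> send_rows(
  offset=[
    [-0.445,0.04,-0.023],
    [-0.892,0.08,-0.045],
  ],
  delta_rot=[
    [0,0,-0.012],
    [0,0,-0.0246],
  ],
)

```text
time: 23.18
tool_pos: [299.8, -396.8, 112.1]
tcp_rot: [-3.139, 0.0, 0.372]
contact_force: [-0.1, -1.0, 0.2]
grip_width: 45.8
finger_force: 0.0
```

>>> send_rows(
  offset=[
    [-0.445,-0.03,-0.023],
    [-0.894,-0.058,-0.046],
    [-0.894,-0.058,-0.046],
  ],
  delta_rot=[
    [0,0,-0.012],
    [0,0,-0.0246],
    [0,0,-0.0246],
  ],
)

```text
time: 23.55
tool_pos: [196.2, -429.7, 117.9]
tcp_rot: [-3.14, -0.0, 0.518]
contact_force: [0.2, 0.0, 0.0]
grip_width: 45.7
finger_force: 0.0
```

```bash
cat > look.py <<'E'
from h import *
def look(tag,zb=35,zpad=3):
    im,h=grab("top",tag);H,S,V=[h[...,i].astype(int) for i in range(3)]
    def sub(x0,y0,x1,y1):
        m=np.zeros(H.shape,bool);m[y0:y1,x0:x1]=1;return m
    print("cover",rect("top",(H>3)&(H<14)&(S>180)&(np.arange(512)>300)[None],23,1))
    print("yellow blk",rect("top",(H>18)&(H<35)&(S>130)&sub(235,195,298,242),zb,1))
    print("rib",rect("top",(V<45)&sub(250,206,280,226),zb+32,1))
    print("outline",rect("top",(H>18)&(H<38)&(S>70)&sub(215,145,278,190),30,1))
    print("jigwhite",rect("top",(V>120)&(S<60)&sub(190,130,300,205),20,1))
    print("red",rect("top",((H<8)|(H>172))&(S>80)&sub(196,150,216,172),20,1),"blue",rect("top",(H>100)&(H<130)&(S>80)&sub(276,164,292,184),20,1))
    print("pal",rect("top",(V<70)&sub(98,150,178,240),15,4))
E
python3 -c "
from look import *
look('k_top');plan((433,-33.6,110,8,50))"
```

```text
cover [([505.7, -330.2], 204.2, 116.3, 3.5, [367.3, 189.8])]
yellow blk [([432.2, -33.5], 80.5, 51.6, -85.9, [264.4, 216.1])]
rib []
outline [([575.7, 17.5], 87.2, 58.6, 78.5, [245.1, 166.9])]
jigwhite [([575.6, 17.1], 249.9, 140.5, 78.6, [245.2, 168.3])]
red [([598.3, 127.2], 12.0, 11.6, -1.1, [206.7, 161.0])] blue []
pal [([457.0, 274.7], 78.6, 52.0, -8.8, [154.8, 210.8]), ([548.2, 387.6], 81.6, 52.9, 4.7, [115.6, 180.3]), ([553.8, 278.7], 80.3, 52.2, -6.8, [154.1, 177.6])]
pos [ 197.9 -429.2  147.5] J6 -0.25 F [-0.5 -0.4  0. ] t 23.6 w 46.1 tilt 0.12
[0.834, -0.473, 0.078] rz -0.0474 rows 3  -> [ 256.7 -330.3  138.2]
[0.936, -0.207, 0.078] rz -0.0474 rows 3  -> [ 315.4 -231.4  128.8]
[0.956, 0.077, 0.078] rz -0.0474 rows 3  -> [ 374.3 -132.5  119.4]
[0.891, 0.353, 0.079] rz -0.0474 rows 3  -> [433.  -33.6 110. ]
```

>>> send_rows(
  offset=[
    [0.28,-0.16,0.026],
    [0.56,-0.315,0.052],
    [0.834,-0.473,0.078],
  ],
  delta_rot=[
    [0,0,-0.016],
    [0,0,-0.032],
    [0,0,-0.0474],
  ],
)

```text
time: 23.98
tool_pos: [259.0, -328.1, 108.7]
tcp_rot: [-3.14, -0.001, 0.825]
contact_force: [0.1, -0.4, -0.1]
grip_width: 46.1
finger_force: 0.0
```

>>> send_rows(
  offset=[
    [0.31,-0.07,0.026],
    [0.62,-0.14,0.052],
    [0.936,-0.207,0.078],
  ],
  delta_rot=[
    [0,0,-0.016],
    [0,0,-0.032],
    [0,0,-0.0474],
  ],
)

```text
time: 24.35
tool_pos: [317.1, -228.7, 99.5]
tcp_rot: [-3.141, -0.001, 1.123]
contact_force: [0.3, -0.3, 0.1]
grip_width: 46.4
finger_force: 0.0
```

>>> send_rows(
  offset=[
    [0.32,0.025,0.026],
    [0.64,0.05,0.052],
    [0.956,0.077,0.078],
  ],
  delta_rot=[
    [0,0,-0.016],
    [0,0,-0.032],
    [0,0,-0.0474],
  ],
)

```text
time: 24.72
tool_pos: [375.1, -129.3, 90.1]
tcp_rot: [-3.141, -0.001, 1.421]
contact_force: [0.4, 0.1, -0.2]
grip_width: 46.1
finger_force: 0.0
```

>>> send_rows(
  offset=[
    [0.3,0.117,0.026],
    [0.6,0.235,0.052],
    [0.891,0.353,0.079],
    [0.891,0.353,0.079],
    [0.891,0.353,0.079],
  ],
  delta_rot=[
    [0,0,-0.016],
    [0,0,-0.032],
    [0,0,-0.0474],
    [0,0,-0.0474],
    [0,0,-0.0474],
  ],
)

```text
time: 25.35
tool_pos: [432.1, -32.0, 80.8]
tcp_rot: [-3.14, -0.001, 1.715]
contact_force: [0.0, -0.2, -0.8]
grip_width: 45.6
finger_force: 0.0
```

```bash
python3 -c "
from look import *
im,h=grab('scene');H,S,V=[h[...,i].astype(int) for i in range(3)]
m=np.zeros(H.shape,bool);m[160:205,215:280]=1
print(rect('scene',(H>18)&(H<35)&(S>130)&m,35,1), px('scene',[432.5,-33.5,35]))
plan((432.5,-33.5,39,4.1,18))"
```

```text
[([435.7, -34.7], 79.7, 58.4, -86.3, [245.7, 180.9])] [245.87255022 177.97274753]
pos [432.1 -32.6 110.6] J6 -0.4 F [-0.2  0.4  0.4] t 25.4 w 45.9 tilt 0.06
[-0.008, 0.002, 0.596] rz 0.0114 rows 4  -> [432.4 -33.5  39. ]
```

>>> send_rows(
  offset=[
    [-0.008,0.002,0.15],
    [-0.008,0.002,0.3],
    [-0.008,0.002,0.45],
    [-0.008,0.002,0.56],
    [-0.008,0.002,0.59],
    [-0.008,0.002,0.595],
  ],
  delta_rot=[
    [0,0,0.0114],
    [0,0,0.0114],
    [0,0,0.0114],
    [0,0,0.0114],
    [0,0,0.0114],
    [0,0,0.0114],
  ],
)

```text
time: 26.15
tool_pos: [433.1, -34.0, 10.0]
tcp_rot: [3.141, -0.0, 1.642]
contact_force: [0.2, -0.4, 0.4]
grip_width: 45.8
finger_force: 0.0
```

>>> send_rows(
  offset=[
    [0,0,0],
    [0,0,0],
    [0,0,0],
    [0,0,0],
    [0,0,0],
  ],
  delta_rot=[
    [0,0,0],
    [0,0,0],
    [0,0,0],
    [0,0,0],
    [0,0,0],
  ],
  grip=0,
)

```text
time: 26.78
tool_pos: [433.1, -33.8, 10.0]
tcp_rot: [3.141, -0.0, 1.643]
contact_force: [-0.4, -0.4, 0.8]
grip_width: 17.6
finger_force: 30.0
```

```bash
python3 -c "
from look import *
u=np.array([np.cos(np.radians(78.55)),np.sin(np.radians(78.55))]);c=np.array([575.7,17.4])
r=c+58*u
plan((432.5,-33.5,100,4.1,12),(*r,100,78.55,40),(*r,70,78.55,10),(*r,61,78.55,4))
print(r)"
```

```text
pos [433.1 -33.8  39.6] J6 -0.33 F [-0.4 -0.4  0.8] t 26.8 w 17.6 tilt 0.02
[0.002, -0.005, -0.503] rz 0.0001 rows 6  -> [432.5 -33.6 100. ]
[0.402, 0.675, 0.0] rz -0.1034 rows 4  -> [509.9  20.3 100. ]
[-0.088, 0.781, 0.0] rz -0.1034 rows 4  -> [587.2  74.3 100. ]
[-0.0, -0.0, 0.25] rz -0.0 rows 3  -> [587.2  74.3  70. ]
[-0.0, -0.0, 0.075] rz -0.0 rows 3  -> [587.2  74.3  61. ]
[587.21373735  74.24570214]
```

>>> send_rows(
  offset=[
    [0,0,-0.06],
    [0,0,-0.18],
    [0,0,-0.3],
    [0,0,-0.42],
    [0,0,-0.5],
    [0,0,-0.5],
  ],
  delta_rot=[
    [0,0,0],
    [0,0,0],
    [0,0,0],
    [0,0,0],
    [0,0,0],
    [0,0,0],
  ],
)

```text
time: 27.52
tool_pos: [433.3, -33.8, 70.4]
tcp_rot: [3.14, 0.0, 1.643]
contact_force: [-0.0, 0.2, -2.5]
grip_width: 17.9
finger_force: 30.0
```

>>> send_rows(
  offset=[
    [0.1,0.17,0],
    [0.2,0.34,0],
    [0.3,0.5,0],
    [0.402,0.675,0],
  ],
  delta_rot=[
    [0,0,-0.026],
    [0,0,-0.052],
    [0,0,-0.078],
    [0,0,-0.1034],
  ],
)

```text
time: 28.02
tool_pos: [510.3, 20.7, 69.1]
tcp_rot: [-3.14, -0.001, 2.298]
contact_force: [-0.5, 0.2, -2.1]
grip_width: 18.3
finger_force: 3.0
```

>>> send_rows(
  offset=[
    [-0.022,0.195,0],
    [-0.044,0.39,0],
    [-0.066,0.585,0],
    [-0.088,0.781,0],
    [-0.088,0.781,0],
  ],
  delta_rot=[
    [0,0,-0.026],
    [0,0,-0.052],
    [0,0,-0.078],
    [0,0,-0.1034],
    [0,0,-0.1034],
  ],
)

```text
time: 28.65
tool_pos: [587.9, 74.9, 68.7]
tcp_rot: [-3.142, -0.001, 2.943]
contact_force: [0.0, -0.1, -3.3]
grip_width: 17.9
finger_force: 30.0
```

```bash
python3 -c "
from look import *
plan((587.2,74.2,70,78.55,10),(587.2,74.2,61,78.55,3))
im,h=grab('scene','l_s');H,S,V=[h[...,i].astype(int) for i in range(3)]
m=np.zeros(H.shape,bool);m[130:255,185:320]=1
print(rect('scene',(H>18)&(H<35)&(S>130)&m,90,2), px('scene',[587.2,74.2,90]))"
```

```text
pos [587.9  74.9  98.3] J6 -1.37 F [ 0.  -0.1 -3.3] t 28.6 w 17.9 tilt 0.06
[0.005, -0.007, 0.236] rz 0.0002 rows 3  -> [587.2  74.2  70. ]
[-0.0, 0.0, 0.075] rz -0.0 rows 3  -> [587.2  74.2  61. ]
[([589.7, 74.4], 84.1, 49.9, -12.3, [263.7, 209.5])] [264.8746778  204.25454032]
```

The grip slackened briefly on the way (finger force 3 N) but the block is still held and may have slipped. I'll come down feeling for contact.

>>> send_rows(
  offset=[
    [0.005,-0.007,0.04],
    [0.005,-0.007,0.09],
    [0.005,-0.007,0.12],
    [0.005,-0.007,0.12],
  ],
  delta_rot=[
    [0,0,0],
    [0,0,0],
    [0,0,0],
    [0,0,0],
  ],
)

```text
time: 29.2
tool_pos: [586.5, 73.3, 55.1]
tcp_rot: [-3.142, -0.001, 2.942]
contact_force: [0.1, -0.2, -2.6]
grip_width: 17.8
finger_force: 30.0
```

>>> send_rows(
  offset=[
    [0,0,0.02],
    [0,0,0.035],
    [0,0,0.045],
  ],
  delta_rot=[
    [0,0,0],
    [0,0,0],
    [0,0,0],
  ],
)

```text
time: 29.58
tool_pos: [586.9, 73.5, 50.0]
tcp_rot: [3.142, 0.0, 2.942]
contact_force: [0.9, -0.2, -2.0]
grip_width: 17.7
finger_force: 30.0
```

>>> send_rows(
  offset=[
    [0,0,0.015],
    [0,0,0.03],
    [0,0,0.03],
  ],
  delta_rot=[
    [0,0,0],
    [0,0,0],
    [0,0,0],
  ],
)

```text
time: 29.95
tool_pos: [586.8, 73.5, 46.3]
tcp_rot: [3.142, -0.0, 2.942]
contact_force: [-0.3, -0.5, -2.3]
grip_width: 17.6
finger_force: 30.0
```

>>> send_rows(
  offset=[
    [0,0,0.015],
    [0,0,0.03],
    [0,0,0.03],
  ],
  delta_rot=[
    [0,0,0],
    [0,0,0],
    [0,0,0],
  ],
)

```text
time: 30.32
tool_pos: [586.7, 73.5, 42.7]
tcp_rot: [-3.142, -0.0, 2.942]
contact_force: [-0.6, -0.6, -2.3]
grip_width: 17.3
finger_force: 30.0
```

>>> send_rows(
  offset=[
    [0,0,0.015],
    [0,0,0.03],
    [0,0,0.03],
  ],
  delta_rot=[
    [0,0,0],
    [0,0,0],
    [0,0,0],
  ],
)

```text
time: 30.7
tool_pos: [586.8, 73.5, 39.1]
tcp_rot: [3.142, -0.0, 2.942]
contact_force: [-0.4, -0.2, -2.7]
grip_width: 17.8
finger_force: 30.0
```

>>> send_rows(
  offset=[
    [0,0,0.015],
    [0,0,0.03],
    [0,0,0.03],
  ],
  delta_rot=[
    [0,0,0],
    [0,0,0],
    [0,0,0],
  ],
)

```text
time: 31.08
tool_pos: [587.0, 73.5, 36.1]
tcp_rot: [3.141, 0.0, 2.942]
contact_force: [0.0, 0.0, 1.9]
grip_width: 17.6
finger_force: 30.0
```

>>> send_rows(
  offset=[
    [0,0,0.02],
    [0,0,0.037],
    [0,0,0.037],
  ],
  delta_rot=[
    [0,0,0],
    [0,0,0],
    [0,0,0],
  ],
)

```text
time: 31.45
tool_pos: [587.1, 73.5, 31.4]
tcp_rot: [3.141, 0.0, 2.942]
contact_force: [-1.8, -0.6, 4.0]
grip_width: 18.0
finger_force: 30.0
```

>>> send_rows(
  offset=[
    [0,-0.03,0],
    [0,-0.06,0],
    [0,-0.1,0],
    [0,-0.14,0],
  ],
  delta_rot=[
    [0,0,0],
    [0,0,0],
    [0,0,0],
    [0,0,0],
  ],
)

```text
time: 31.95
tool_pos: [583.7, 56.8, 31.4]
tcp_rot: [3.141, 0.001, 2.942]
contact_force: [0.2, 4.1, 5.2]
grip_width: 17.9
finger_force: 30.0
```

>>> send_rows(
  offset=[
    [0,-0.05,0],
    [0,-0.1,0],
    [0,-0.15,0],
    [0,-0.2,0],
    [0,-0.25,0],
    [0,-0.3,0],
    [0,-0.35,0],
    [0,-0.4,0],
  ],
  delta_rot=[
    [0,0,0],
    [0,0,0],
    [0,0,0],
    [0,0,0],
    [0,0,0],
    [0,0,0],
    [0,0,0],
    [0,0,0],
  ],
)

```text
time: 32.95
tool_pos: [573.9, 9.6, 31.3]
tcp_rot: [3.142, -0.0, 2.942]
contact_force: [0.6, 4.6, 4.4]
grip_width: 17.6
finger_force: 30.0
```

>>> send_rows(
  offset=[
    [0,-0.05,0],
    [0,-0.1,0],
    [0,-0.15,0],
    [0,-0.2,0],
    [0,-0.25,0],
    [0,-0.3,0],
    [0,-0.35,0],
    [0,-0.4,0],
  ],
  delta_rot=[
    [0,0,0],
    [0,0,0],
    [0,0,0],
    [0,0,0],
    [0,0,0],
    [0,0,0],
    [0,0,0],
    [0,0,0],
  ],
)

```text
time: 33.95
tool_pos: [564.5, -37.5, 31.3]
tcp_rot: [3.142, 0.0, 2.942]
contact_force: [1.1, 4.3, 3.8]
grip_width: 17.8
finger_force: 30.0
```

>>> send_rows(
  offset=[
    [0,-0.01,0],
    [0,-0.01,0],
    [0,-0.01,0],
  ],
  delta_rot=[
    [0,0,0],
    [0,0,0],
    [0,0,0],
  ],
)

```text
time: 34.33
tool_pos: [564.2, -38.7, 31.3]
tcp_rot: [-3.141, -0.0, 2.942]
contact_force: [0.5, 0.2, 4.2]
grip_width: 17.9
finger_force: 30.0
```

>>> send_rows(
  offset=[
    [0,0.05,0],
    [0,0.1,0],
    [0,0.15,0],
    [0,0.2,0],
    [0,0.25,0],
    [0,0.3,0],
    [0,0.35,0],
    [0,0.4,0],
  ],
  delta_rot=[
    [0,0,0],
    [0,0,0],
    [0,0,0],
    [0,0,0],
    [0,0,0],
    [0,0,0],
    [0,0,0],
    [0,0,0],
  ],
)

```text
time: 35.33
tool_pos: [573.9, 9.2, 31.3]
tcp_rot: [3.142, -0.0, 2.942]
contact_force: [-0.7, -4.0, 4.9]
grip_width: 17.5
finger_force: 30.0
```

>>> send_rows(
  offset=[
    [0,0.05,0],
    [0,0.1,0],
    [0,0.15,0],
    [0,0.2,0],
    [0,0.25,0],
    [0,0.3,0],
    [0,0.35,0],
    [0,0.4,0],
  ],
  delta_rot=[
    [0,0,0],
    [0,0,0],
    [0,0,0],
    [0,0,0],
    [0,0,0],
    [0,0,0],
    [0,0,0],
    [0,0,0],
  ],
)

```text
time: 36.33
tool_pos: [583.4, 56.2, 31.3]
tcp_rot: [3.142, -0.0, 2.942]
contact_force: [-0.5, -4.0, 4.9]
grip_width: 17.7
finger_force: 30.0
```

>>> send_rows(
  offset=[
    [0,0.05,0],
    [0,0.1,0],
    [0,0.14,0],
    [0,0.15,0],
    [0,0.15,0],
    [0,0.15,0],
  ],
  delta_rot=[
    [0,0,0],
    [0,0,0],
    [0,0,0],
    [0,0,0],
    [0,0,0],
    [0,0,0],
  ],
)

```text
time: 37.08
tool_pos: [586.9, 73.8, 31.3]
tcp_rot: [3.141, 0.0, 2.942]
contact_force: [-0.5, -0.7, 5.6]
grip_width: 18.1
finger_force: 30.0
```

```bash
python3 -c "
from look import *
plan((587,73.5,100,78.55,15),(434.5,-31.6,100,8.9,40),(434.5,-31.6,40.5,8.9,12))
im,h=grab('scene','m_s')"
```

```text
pos [586.9  73.8  60.9] J6 -1.38 F [-0.5 -0.7  5.6] t 37.1 w 18.1 tilt 0.05
[-0.001, -0.003, -0.326] rz 0.0 rows 3  -> [587.   73.5 100. ]
[0.536, -0.555, 0.0] rz 0.0968 rows 4  -> [510.7  20.9 100. ]
[0.123, -0.762, 0.0] rz 0.0968 rows 4  -> [434.5 -31.6 100. ]
[-0.0, 0.0, 0.496] rz -0.0001 rows 5  -> [434.5 -31.6  40.5]
```

>>> send_rows(
  offset=[
    [0,0,-0.1],
    [0,0,-0.22],
    [0,0,-0.326],
    [0,0,-0.326],
  ],
  delta_rot=[
    [0,0,0],
    [0,0,0],
    [0,0,0],
    [0,0,0],
  ],
)

```text
time: 37.62
tool_pos: [587.6, 73.6, 71.8]
tcp_rot: [3.141, 0.002, 2.942]
contact_force: [0.8, 0.3, -2.3]
grip_width: 17.9
finger_force: 30.0
```

>>> send_rows(
  offset=[
    [0.134,-0.139,0],
    [0.268,-0.278,0],
    [0.4,-0.417,0],
    [0.536,-0.555,0],
  ],
  delta_rot=[
    [0,0,0.024],
    [0,0,0.048],
    [0,0,0.072],
    [0,0,0.0968],
  ],
)

```text
time: 38.12
tool_pos: [509.6, 20.6, 70.1]
tcp_rot: [-3.141, -0.001, 2.329]
contact_force: [1.1, 0.1, -2.0]
grip_width: 17.8
finger_force: 30.0
```

>>> send_rows(
  offset=[
    [0.03,-0.19,0],
    [0.06,-0.38,0],
    [0.09,-0.57,0],
    [0.123,-0.762,0],
    [0.123,-0.762,0],
    [0.123,-0.762,0],
  ],
  delta_rot=[
    [0,0,0.024],
    [0,0,0.048],
    [0,0,0.072],
    [0,0,0.0968],
    [0,0,0.0968],
    [0,0,0.0968],
  ],
)

```text
time: 38.88
tool_pos: [435.1, -31.5, 70.5]
tcp_rot: [3.141, 0.0, 1.728]
contact_force: [-0.1, -0.5, -2.7]
grip_width: 17.8
finger_force: 30.0
```

```bash
python3 -c "
from look import *
plan((434.5,-31.6,40.3,8.9,12))"
```

```text
pos [435.1 -31.5 100.1] J6 -0.41 F [-0.1 -0.5 -2.7] t 38.9 w 17.8 tilt 0.06
[0.0, -0.005, 0.499] rz 0.0003 rows 5  -> [434.5 -31.6  40.2]
```

>>> send_rows(
  offset=[
    [0,-0.005,0.12],
    [0,-0.005,0.24],
    [0,-0.005,0.36],
    [0,-0.005,0.45],
    [0,-0.005,0.49],
    [0,-0.005,0.499],
    [0,-0.005,0.499],
  ],
  delta_rot=[
    [0,0,0],
    [0,0,0],
    [0,0,0],
    [0,0,0],
    [0,0,0],
    [0,0,0],
    [0,0,0],
  ],
)

```text
time: 39.75
tool_pos: [434.1, -31.7, 10.8]
tcp_rot: [3.141, 0.0, 1.726]
contact_force: [-0.2, 0.4, -2.7]
grip_width: 17.7
finger_force: 30.0
```

>>> send_rows(
  offset=[
    [0,0,0],
    [0,0,0],
    [0,0,0],
    [0,0,0],
    [0,0,0],
  ],
  delta_rot=[
    [0,0,0],
    [0,0,0],
    [0,0,0],
    [0,0,0],
    [0,0,0],
  ],
  grip=0.5,
)

```text
time: 40.38
tool_pos: [433.8, -31.7, 10.6]
tcp_rot: [3.141, -0.0, 1.726]
contact_force: [-0.1, -0.0, -1.0]
grip_width: 45.7
finger_force: 0.0
```

>>> send_rows(
  offset=[
    [0,0,-0.2],
    [0,0,-0.5],
    [0,0,-0.8],
    [0,0,-0.8],
    [0,0,-0.8],
  ],
  delta_rot=[
    [0,0,0],
    [0,0,0],
    [0,0,0],
    [0,0,0],
    [0,0,0],
  ],
)

```text
time: 41.0
tool_pos: [433.3, -31.5, 106.0]
tcp_rot: [-3.141, -0.0, 1.726]
contact_force: [-0.9, 0.4, -0.6]
grip_width: 45.8
finger_force: 0.0
```

```bash
python3 -c "
from look import *
look('n_top')
im,h=grab('scene','n_s');H,S,V=[h[...,i].astype(int) for i in range(3)]
m=np.zeros(H.shape,bool);m[192:255,315:392]=1
print(rect('scene',(V<70)&m,15,5)); print(rect('scene',(H>18)&(H<35)&(S>130),35,2))
m2=cv2.imread('pics/n_top.png')[148:244,92:180]; m3=cv2.imread('pics/n_s.png')[190:260,310:395]
cv2.imwrite('pics/n2.png',np.hstack([cv2.resize(m2,(390,425),interpolation=cv2.INTER_CUBIC),cv2.resize(m3,(400,425),interpolation=cv2.INTER_CUBIC)]))
"
```

```text
cover [([505.7, -330.2], 204.2, 116.1, 3.5, [367.3, 189.7])]
yellow blk [([440.3, 3.8], 25.3, 11.1, -1.2, [250.7, 213.4])]
rib [([437.3, -35.6], 61.1, 14.2, 77.9, [268.8, 213.5])]
outline [([585.8, 53.1], 60.3, 24.4, -28.0, [232.9, 163.7])]
jigwhite [([575.7, 17.5], 249.0, 140.3, 78.6, [229.2, 160.0])]
red [([598.3, 127.2], 12.0, 11.6, -1.1, [206.7, 161.0])] blue []
pal [([548.1, 387.1], 81.4, 51.1, 2.6, [115.7, 180.3]), ([457.1, 274.7], 78.8, 52.0, -8.8, [154.9, 210.9]), ([553.8, 278.7], 80.3, 52.2, -6.8, [154.1, 177.6])]
[([556.5, 388.2], 79.9, 44.4, 4.8, [372.0, 245.2]), ([596.5, 276.0], 43.4, 13.6, 89.7, [331.3, 238.2]), ([500.5, 268.6], 43.6, 11.9, 81.4, [333.6, 214.6])]
[([-11.2, 639.7], 207.0, 109.7, -2.4, [452.5, 130.6]), ([439.7, -32.5], 82.7, 55.0, -74.4, [245.6, 181.3])]
```

View pics/n2.png

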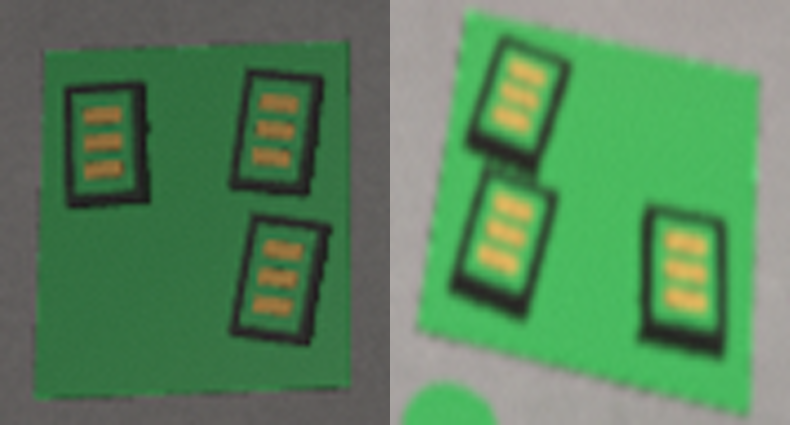

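```bash
python3 -c "
from look import *
def gold(f,bx):
    h=cv2.cvtColor(cv2.imread(f),cv2.COLOR_BGR2HSV).astype(int);x0,y0,x1,y1=bx
    w=h[y0:y1,x0:x1];m=(w[...,0]>8)&(w[...,0]<32)&(w[...,1]>90)
    wt=np.where(m,w[...,1]*w[...,2]*1.0,0);ys,xs=np.nonzero(m)
    return np.array([xs.mean()+x0,ys.mean()+y0]),m.sum()
T=[gold('pics/n_top.png',b)[0] for b in((105,162,127,200),(142,160,168,195),(142,195,168,228))]
S_=[gold('pics/n_s.png',b)[0] for b in((360,222,388,250),(318,216,348,245),(325,190,350,216))]
for a,b in zip(T,S_): print(a,b,np.round(tri(a,b),1), np.round(px('scene',tri(a,b))-b,2))
plan((547,387,110,92,50))
"
```

```text
[114.84269663 179.65168539] [372.52631579 234.31578947] [549.3 390.   15.2] [ 0.14 -0.01]
[153.52       176.85333333] [334.05660377 228.0754717 ] [555.5 279.7  15.3] [ 0.33 -0.02]
[154.20930233 210.39534884] [336.97727273 205.36363636] [458.1 275.3  15.1] [ 0.35 -0.02]
pos [432.9 -31.5 135. ] J6 -0.4 F [ 0.3 -0.3 -0.7] t 41.1 w 45.6 tilt 0.14
[0.825, 0.369, 0.052] rz -0.0577 rows 3  -> [461.4  73.2 128.8]
[0.64, 0.638, 0.052] rz -0.0577 rows 3  -> [489.9 177.8 122.6]
[0.372, 0.823, 0.052] rz -0.0577 rows 3  -> [518.5 282.3 116.3]
[0.056, 0.902, 0.053] rz -0.0577 rows 3  -> [547. 387. 110.]
```

Gold-pad triangulation gives all three pallet tops at z≈15 mm, so there are three single pallets: (555.5,279.7), (458.1,275.3) and (549.3,390). Block and cover are in place. Going to the first pallet.

```bash
python3 -c "
from look import *
plan((555.5,279.7,60,83.2,50),(555.5,279.7,5,83.2,13))
"
```

```text
pos [432.9 -31.5 135. ] J6 -0.4 F [ 0.3 -0.3 -0.7] t 41.1 w 45.6 tilt 0.14
[0.802, 0.47, 0.208] rz -0.0688 rows 3  -> [473.8  72.3 110.1]
[0.531, 0.762, 0.209] rz -0.0688 rows 3  -> [514.6 176.   85. ]
[0.162, 0.914, 0.208] rz -0.0688 rows 3  -> [555.5 279.6  60. ]
[0.0, 0.001, 0.459] rz -0.0 rows 5  -> [555.5 279.7   5. ]
```

>>> send_rows(
  offset=[
    [0.27,0.157,0.07],
    [0.535,0.313,0.14],
    [0.802,0.47,0.208],
  ],
  delta_rot=[
    [0,0,-0.023],
    [0,0,-0.046],
    [0,0,-0.0688],
  ],
  grip=0.7,
)

```text
time: 41.48
tool_pos: [474.4, 73.1, 80.2]
tcp_rot: [-3.14, -0.001, 2.162]
contact_force: [0.7, -0.6, 0.2]
grip_width: 63.9
finger_force: 0.0
```

>>> send_rows(
  offset=[
    [0.177,0.254,0.07],
    [0.354,0.508,0.14],
    [0.531,0.762,0.209],
  ],
  delta_rot=[
    [0,0,-0.023],
    [0,0,-0.046],
    [0,0,-0.0688],
  ],
)

```text
time: 41.85
tool_pos: [515.1, 176.8, 54.8]
tcp_rot: [-3.14, -0.002, 2.595]
contact_force: [0.2, -0.1, 0.9]
grip_width: 64.2
finger_force: 0.0
```

>>> send_rows(
  offset=[
    [0.054,0.305,0.07],
    [0.108,0.61,0.14],
    [0.162,0.914,0.208],
    [0.162,0.914,0.208],
    [0.162,0.914,0.208],
  ],
  delta_rot=[
    [0,0,-0.023],
    [0,0,-0.046],
    [0,0,-0.0688],
    [0,0,-0.0688],
    [0,0,-0.0688],
  ],
)

```text
time: 42.48
tool_pos: [555.4, 278.7, 30.4]
tcp_rot: [-3.14, -0.002, 3.021]
contact_force: [0.3, 0.1, 0.2]
grip_width: 64.0
finger_force: 0.0
```

```bash
cat > gold.py <<'E'
from look import *
def golds():
    "scene: cluster gold pads on the tray, positions at z=15 (bare)"
    im,h=grab('scene');H,S,V=[h[...,i].astype(int) for i in range(3)]
    m=(H>8)&(H<32)&(S>90);q=np.zeros(m.shape,bool);q[185:258,300:398]=1
    m=cv2.dilate((m&q).astype(np.uint8),np.ones((3,3)))
    n,l,st,c=cv2.connectedComponentsWithStats(m)
    for i in range(1,n):
        if st[i,4]>40: print("gold",np.round(at('scene',c[i],15)[0],1),st[i,4])
E
python3 -c "
from gold import *
golds()
plan((555.5,279.7,5,83.2,13))
"
```

```text
gold [388.2 332.6] 112
gold [425.6 222.5] 65
gold [435.4 273.1] 79
gold [555.8 278.8] 124
gold [549.6 389.6] 134
pos [555.7 278.4  60.5] J6 -1.11 F [0.3 0.1 0.6] t 42.5 w 64.2 tilt 0.11
[0.003, 0.01, 0.462] rz -0.0003 rows 5  -> [555.5 279.7   5. ]
```

>>> send_rows(
  offset=[
    [0.003,0.01,0.12],
    [0.003,0.01,0.24],
    [0.003,0.01,0.36],
    [0.003,0.01,0.43],
    [0.003,0.01,0.46],
    [0.003,0.01,0.462],
  ],
  delta_rot=[
    [0,0,0],
    [0,0,0],
    [0,0,0],
    [0,0,0],
    [0,0,0],
    [0,0,0],
  ],
)

```text
time: 43.28
tool_pos: [556.2, 280.7, -24.0]
tcp_rot: [3.142, 0.0, 3.023]
contact_force: [-0.2, -0.3, -0.1]
grip_width: 64.1
finger_force: 0.0
```

>>> send_rows(
  offset=[
    [0,0,0],
    [0,0,0],
    [0,0,0],
    [0,0,0],
  ],
  delta_rot=[
    [0,0,0],
    [0,0,0],
    [0,0,0],
    [0,0,0],
  ],
  grip=0.3,
)

```text
time: 43.78
tool_pos: [556.5, 280.8, -23.4]
tcp_rot: [3.141, 0.001, 3.023]
contact_force: [-0.3, -0.3, 3.3]
grip_width: 49.7
finger_force: 30.0
```

```bash
python3 -c "
from look import *
plan((555.5,279.7,85,83.2,20),(565.6,148,85,36,40),(575.7,17.5,85,-11.45,40),(575.7,17.5,33.5,-11.45,15))
"
```

```text
pos [556.5 280.8   6.2] J6 -1.11 F [-0.3 -0.3  3.3] t 43.8 w 49.7 tilt 0.05
[0.007, -0.01, -0.657] rz -0.0 rows 4  -> [555.5 279.7  85. ]
[-0.107, -0.54, 0.0] rz 0.0655 rows 3  -> [560.5 213.8  85. ]
[-0.314, -0.452, 0.0] rz 0.0655 rows 3  -> [565.6 148.   85. ]
[-0.464, -0.286, 0.0] rz 0.0659 rows 3  -> [570.6  82.8  85. ]
[-0.54, -0.074, 0.0] rz 0.0659 rows 3  -> [575.7  17.6  85. ]
[-0.001, -0.0, 0.429] rz 0.0001 rows 4  -> [575.7  17.4  33.6]
```

>>> send_rows(
  offset=[
    [0,0,-0.1],
    [0,0,-0.3],
    [0,0,-0.5],
    [0,0,-0.65],
    [0,0,-0.657],
  ],
  delta_rot=[
    [0,0,0],
    [0,0,0],
    [0,0,0],
    [0,0,0],
    [0,0,0],
  ],
)

```text
time: 44.4
tool_pos: [557.0, 281.0, 56.6]
tcp_rot: [3.14, 0.003, 3.023]
contact_force: [0.8, -0.8, -1.6]
grip_width: 49.6
finger_force: 30.0
```

>>> send_rows(
  offset=[
    [-0.036,-0.18,0],
    [-0.072,-0.36,0],
    [-0.107,-0.54,0],
  ],
  delta_rot=[
    [0,0,0.022],
    [0,0,0.044],
    [0,0,0.0655],
  ],
)

```text
time: 44.78
tool_pos: [560.4, 214.0, 53.8]
tcp_rot: [-3.14, -0.001, 2.607]
contact_force: [0.2, -0.2, -0.8]
grip_width: 49.5
finger_force: 30.0
```

>>> send_rows(
  offset=[
    [-0.105,-0.15,0],
    [-0.21,-0.3,0],
    [-0.314,-0.452,0],
  ],
  delta_rot=[
    [0,0,0.022],
    [0,0,0.044],
    [0,0,0.0655],
  ],
)

```text
time: 45.15
tool_pos: [565.5, 148.1, 53.8]
tcp_rot: [-3.14, -0.001, 2.195]
contact_force: [1.4, 1.1, -0.3]
grip_width: 49.7
finger_force: 30.0
```

>>> send_rows(
  offset=[
    [-0.155,-0.095,0],
    [-0.31,-0.19,0],
    [-0.464,-0.286,0],
  ],
  delta_rot=[
    [0,0,0.022],
    [0,0,0.044],
    [0,0,0.0659],
  ],
)

```text
time: 45.52
tool_pos: [570.6, 83.0, 53.9]
tcp_rot: [-3.14, -0.0, 1.781]
contact_force: [0.2, 0.1, -1.3]
grip_width: 49.7
finger_force: 30.0
```

>>> send_rows(
  offset=[
    [-0.18,-0.025,0],
    [-0.36,-0.05,0],
    [-0.54,-0.074,0],
    [-0.54,-0.074,0],
    [-0.54,-0.074,0],
    [-0.54,-0.074,0],
  ],
  delta_rot=[
    [0,0,0.022],
    [0,0,0.044],
    [0,0,0.0659],
    [0,0,0.0659],
    [0,0,0.0659],
    [0,0,0.0659],
  ],
)

```text
time: 46.28
tool_pos: [576.1, 19.4, 54.7]
tcp_rot: [-3.141, -0.0, 1.374]
contact_force: [-0.3, 0.9, -0.6]
grip_width: 49.7
finger_force: 30.0
```

```bash
python3 -c "
from look import *
plan((575.7,16.8,33.5,-11.45,15))
"
```

```text
pos [576.1  19.4  84.3] J6 0.1 F [-0.3  0.9 -0.6] t 46.3 w 49.7 tilt 0.03
[-0.022, 0.001, 0.424] rz 0.0004 rows 4  -> [575.7  16.8  33.4]
```

>>> send_rows(
  offset=[
    [-0.01,0,0.12],
    [-0.022,0.001,0.24],
    [-0.022,0.001,0.34],
    [-0.022,0.001,0.4],
    [-0.022,0.001,0.42],
    [-0.022,0.001,0.424],
    [-0.022,0.001,0.424],
  ],
  delta_rot=[
    [0,0,0],
    [0,0,0],
    [0,0,0],
    [0,0,0],
    [0,0,0],
    [0,0,0],
    [0,0,0],
  ],
)

```text
time: 47.15
tool_pos: [576.3, 15.9, 4.4]
tcp_rot: [3.141, -0.0, 1.371]
contact_force: [0.1, -0.9, -1.9]
grip_width: 49.5
finger_force: 30.0
```

>>> send_rows(
  offset=[
    [0,0,0],
    [0,0,0],
    [0,0,0],
  ],
  delta_rot=[
    [0,0,0],
    [0,0,0],
    [0,0,0],
  ],
  grip=0.7,
)

```text
time: 47.52
tool_pos: [576.1, 15.9, 4.2]
tcp_rot: [3.141, -0.0, 1.371]
contact_force: [1.0, -0.2, -0.1]
grip_width: 64.3
finger_force: 0.0
```

>>> send_rows(
  offset=[
    [0,0,-0.15],
    [0,0,-0.4],
    [0,0,-0.6],
    [0,0,-0.6],
  ],
  delta_rot=[
    [0,0,0],
    [0,0,0],
    [0,0,0],
    [0,0,0],
  ],
)

```text
time: 48.02
tool_pos: [577.4, 15.8, 77.9]
tcp_rot: [3.137, -0.0, 1.371]
contact_force: [0.3, -0.5, 0.1]
grip_width: 64.0
finger_force: 0.0
```

```bash
python3 -c "
from gold import *
golds()
plan((458,275.3,60,-98.8,50),(458,275.3,5,-98.8,13))
"
```

```text
gold [458.4 273.9] 109
gold [549.4 389.6] 133
pos [576.3  15.9 106. ] J6 0.09 F [-0.   0.1  0. ] t 48.1 w 64.5 tilt 0.08
[0.641, -0.465, 0.128] rz 0.0809 rows 3  -> [536.8 102.3  90.6]
[0.334, -0.718, 0.128] rz 0.0809 rows 3  -> [497.4 188.8  75.3]
[-0.058, -0.79, 0.127] rz 0.0809 rows 3  -> [458.  275.3  60. ]
[0.0, -0.0, 0.459] rz 0.0 rows 5  -> [458.  275.3   5. ]
```

>>> send_rows(
  offset=[
    [0.214,-0.155,0.043],
    [0.427,-0.31,0.085],
    [0.641,-0.465,0.128],
  ],
  delta_rot=[
    [0,0,0.027],
    [0,0,0.054],
    [0,0,0.0809],
  ],
)

```text
time: 48.45
tool_pos: [535.1, 103.0, 59.0]
tcp_rot: [-3.14, 0.002, 0.857]
contact_force: [-0.3, 0.6, -0.4]
grip_width: 64.0
finger_force: 0.0
```

>>> send_rows(
  offset=[
    [0.111,-0.24,0.043],
    [0.223,-0.48,0.085],
    [0.334,-0.718,0.128],
  ],
  delta_rot=[
    [0,0,0.027],
    [0,0,0.054],
    [0,0,0.0809],
  ],
)

```text
time: 48.82
tool_pos: [495.7, 189.5, 43.8]
tcp_rot: [-3.141, 0.002, 0.349]
contact_force: [0.6, -0.2, -0.4]
grip_width: 64.2
finger_force: 0.0
```

>>> send_rows(
  offset=[
    [-0.02,-0.263,0.043],
    [-0.04,-0.526,0.085],
    [-0.058,-0.79,0.127],
    [-0.058,-0.79,0.127],
    [-0.058,-0.79,0.127],
    [-0.058,-0.79,0.127],
  ],
  delta_rot=[
    [0,0,0.027],
    [0,0,0.054],
    [0,0,0.0809],
    [0,0,0.0809],
    [0,0,0.0809],
    [0,0,0.0809],
  ],
)

```text
time: 49.58
tool_pos: [458.1, 274.4, 29.9]
tcp_rot: [3.141, 0.0, -0.153]
contact_force: [0.6, 0.7, 0.0]
grip_width: 64.2
finger_force: 0.0
```

```bash
python3 -c "
from gold import *
golds()
im,h=grab('top','p_top');H,S,V=[h[...,i].astype(int) for i in range(3)]
m=np.zeros(H.shape,bool);m[145:192,218:276]=1
g=(H>8)&(H<32)&(S>90)
print('stack black',rect('top',(V<65)&m,42,1),'green',rect('top',(H>40)&(H<85)&(S>60)&m,42,1))
ys,xs=np.nonzero(((H>8)&(H<20)&(S>110))&m);print('gold',at('top',[xs.mean(),ys.mean()],42),len(xs),np.c_[xs,ys].min(0),np.c_[xs,ys].max(0))
plan((458,275.3,5,-98.8,13))
"
```

```text
gold [458.9 274.3] 99
gold [549.7 389.5] 133
stack black [([574.2, 16.7], 77.3, 50.6, 78.6, [245.3, 166.4])] green [([576.0, 17.4], 68.3, 40.8, 78.3, [245.1, 165.8])]
gold [[576.02017278  16.87112238]] 53 [238 161] [253 170]
pos [458.1 274.5  59.7] J6 2.12 F [ 1.5 -0.4  0.5] t 49.7 w 64.1 tilt 0.01
[-0.002, -0.006, 0.456] rz -0.0001 rows 5  -> [458.  275.3   5. ]
```

>>> send_rows(
  offset=[
    [-0.002,-0.005,0.12],
    [-0.002,-0.005,0.24],
    [-0.002,-0.005,0.36],
    [-0.002,-0.005,0.43],
    [-0.002,-0.005,0.455],
    [-0.002,-0.005,0.456],
  ],
  delta_rot=[
    [0,0,0],
    [0,0,0],
    [0,0,0],
    [0,0,0],
    [0,0,0],
    [0,0,0],
  ],
)

```text
time: 50.42
tool_pos: [457.6, 276.0, -24.7]
tcp_rot: [-3.141, -0.0, -0.153]
contact_force: [0.7, 0.1, -0.4]
grip_width: 64.2
finger_force: 0.0
```

>>> send_rows(
  offset=[
    [0,0,0],
    [0,0,0],
    [0,0,0],
    [0,0,0],
  ],
  delta_rot=[
    [0,0,0],
    [0,0,0],
    [0,0,0],
    [0,0,0],
  ],
  grip=0.3,
)

```text
time: 50.92
tool_pos: [457.8, 276.1, -24.2]
tcp_rot: [-3.141, -0.001, -0.153]
contact_force: [0.9, -0.6, 4.6]
grip_width: 49.6
finger_force: 30.0
```

```bash
python3 -c "
from look import *
plan((458.2,275,85,-98.8,20),(575.9,17.3,85,-11.45,40),(575.9,17.3,45.5,-11.45,15))
"
```

```text
pos [457.8 276.1   5.4] J6 2.12 F [ 0.9 -0.6  4.6] t 50.9 w 49.6 tilt 0.05
[0.005, 0.008, -0.663] rz 0.0 rows 4  -> [458.2 275.   85. ]
[0.432, 0.658, -0.0] rz -0.0809 rows 3  -> [497.4 189.1  85. ]
[0.058, 0.785, -0.0] rz -0.0809 rows 3  -> [536.6 103.2  85. ]
[-0.331, 0.714, -0.0] rz -0.0809 rows 3  -> [575.9  17.3  85. ]
[0.0, -0.0, 0.329] rz 0.0001 rows 3  -> [575.9  17.3  45.5]
```

>>> send_rows(
  offset=[
    [0,0,-0.1],
    [0,0,-0.3],
    [0,0,-0.5],
    [0.005,0.008,-0.663],
    [0.005,0.008,-0.663],
  ],
  delta_rot=[
    [0,0,0],
    [0,0,0],
    [0,0,0],
    [0,0,0],
    [0,0,0],
  ],
)

```text
time: 51.55
tool_pos: [459.0, 275.3, 56.7]
tcp_rot: [-3.14, -0.003, -0.154]
contact_force: [0.5, -0.8, -1.4]
grip_width: 50.0
finger_force: 30.0
```

>>> send_rows(
  offset=[
    [0.144,0.22,0],
    [0.288,0.44,0],
    [0.432,0.658,0],
  ],
  delta_rot=[
    [0,0,-0.027],
    [0,0,-0.054],
    [0,0,-0.0809],
  ],
)

```text
time: 51.92
tool_pos: [496.8, 188.0, 54.1]
tcp_rot: [-3.141, 0.001, 0.361]
contact_force: [0.6, 0.2, -0.8]
grip_width: 49.6
finger_force: 30.0
```

>>> send_rows(
  offset=[
    [0.02,0.26,0],
    [0.04,0.52,0],
    [0.058,0.785,0],
  ],
  delta_rot=[
    [0,0,-0.027],
    [0,0,-0.054],
    [0,0,-0.0809],
  ],
)

```text
time: 52.3
tool_pos: [536.0, 102.1, 54.0]
tcp_rot: [-3.14, 0.001, 0.869]
contact_force: [-0.2, 0.5, -0.1]
grip_width: 49.4
finger_force: 30.0
```

>>> send_rows(
  offset=[
    [-0.11,0.238,0],
    [-0.22,0.476,0],
    [-0.331,0.714,0],
    [-0.331,0.714,0],
    [-0.331,0.714,0],
    [-0.331,0.714,0],
  ],
  delta_rot=[
    [0,0,-0.027],
    [0,0,-0.054],
    [0,0,-0.0809],
    [0,0,-0.0809],
    [0,0,-0.0809],
    [0,0,-0.0809],
  ],
)

```text
time: 53.05
tool_pos: [575.0, 18.1, 54.6]
tcp_rot: [-3.141, -0.0, 1.371]
contact_force: [-0.0, 0.6, -0.6]
grip_width: 49.5
finger_force: 30.0
```

```bash
python3 -c "
from look import *
plan((575.9,17,44.9,-11.45,15))
"
```

```text
pos [575.   18.1  84.2] J6 0.1 F [-0.   0.6 -0.6] t 53.0 w 49.5 tilt 0.06
[-0.007, 0.009, 0.328] rz 0.0001 rows 3  -> [575.9  17.   44.9]
```

>>> send_rows(
  offset=[
    [-0.007,0.005,0.1],
    [-0.007,0.007,0.2],
    [-0.007,0.007,0.28],
    [-0.007,0.007,0.31],
    [-0.007,0.007,0.325],
    [-0.007,0.007,0.328],
    [-0.007,0.007,0.328],
  ],
  delta_rot=[
    [0,0,0],
    [0,0,0],
    [0,0,0],
    [0,0,0],
    [0,0,0],
    [0,0,0],
    [0,0,0],
  ],
)

```text
time: 53.92
tool_pos: [576.5, 16.1, 15.9]
tcp_rot: [3.141, -0.0, 1.371]
contact_force: [0.4, -1.1, 0.0]
grip_width: 50.1
finger_force: 30.0
```

>>> send_rows(
  offset=[
    [0,0,0],
    [0,0,0],
    [0,0,0],
  ],
  delta_rot=[
    [0,0,0],
    [0,0,0],
    [0,0,0],
  ],
  grip=0.7,
)

```text
time: 54.3
tool_pos: [576.4, 16.1, 15.7]
tcp_rot: [3.141, -0.0, 1.371]
contact_force: [0.3, 0.2, -0.0]
grip_width: 63.8
finger_force: 0.0
```

>>> send_rows(
  offset=[
    [0,0,-0.15],
    [0,0,-0.4],
    [0,0,-0.5],
    [0,0,-0.5],
  ],
  delta_rot=[
    [0,0,0],
    [0,0,0],
    [0,0,0],
    [0,0,0],
  ],
)

```text
time: 54.8
tool_pos: [576.7, 16.1, 76.1]
tcp_rot: [3.14, -0.0, 1.371]
contact_force: [0.1, -0.5, -0.2]
grip_width: 64.1
finger_force: 0.0
```

```bash
python3 -c "
from gold import *
golds()
plan((549.5,389.7,60,-86.5,50))
"
```

```text
gold [530.6 408.1] 135
pos [576.1  16.2 104.8] J6 0.09 F [-0.4 -0.1 -0.5] t 54.9 w 64.5 tilt 0.01
[0.752, -0.208, 0.093] rz 0.0521 rows 2  -> [569.5 109.6  93.6]
[0.645, -0.439, 0.093] rz 0.0521 rows 2  -> [562.8 203.   82.5]
[0.469, -0.623, 0.094] rz 0.0521 rows 2  -> [556.2 296.3  71.2]
[0.244, -0.741, 0.093] rz 0.0521 rows 2  -> [549.5 389.7  60. ]
```

The last pallet has been knocked to about (531,408). I'll measure it again.

```bash
python3 -c "
from gold import *
im,h=grab('top','q_top');H,S,V=[h[...,i].astype(int) for i in range(3)]
m=np.zeros(H.shape,bool);m[145:245,85:178]=1
print(rect('top',(V<70)&m,15,2))
def G(h,m):
    ys,xs=np.nonzero((h[...,0]>8)&(h[...,0]<32)&(h[...,1]>90)&m);return np.array([xs.mean(),ys.mean()])
a=G(h,m);im2,h2=grab('scene','q_s');m2=np.zeros(H.shape,bool);m2[185:262,300:400]=1;b=G(h2,m2);print(a,b,tri(a,b))
m2=cv2.imread('pics/q_top.png')[148:244,85:180]; m3=cv2.imread('pics/q_s.png')[190:260,315:400]
cv2.imwrite('pics/q2.png',np.hstack([cv2.resize(m2,(400,410),interpolation=cv2.INTER_CUBIC),cv2.resize(m3,(400,410),interpolation=cv2.INTER_CUBIC)]))
"
```

```text
[([529.0, 407.4], 81.0, 53.8, 2.8, [108.7, 186.8]), ([424.6, 330.9], 235.7, 62.0, 69.3, [143.7, 224.8])]
[107.73493976 186.84337349] [379.29824561 230.98245614] [529.09050506 409.06307703  13.6524038 ]
```

View pics/q2.png

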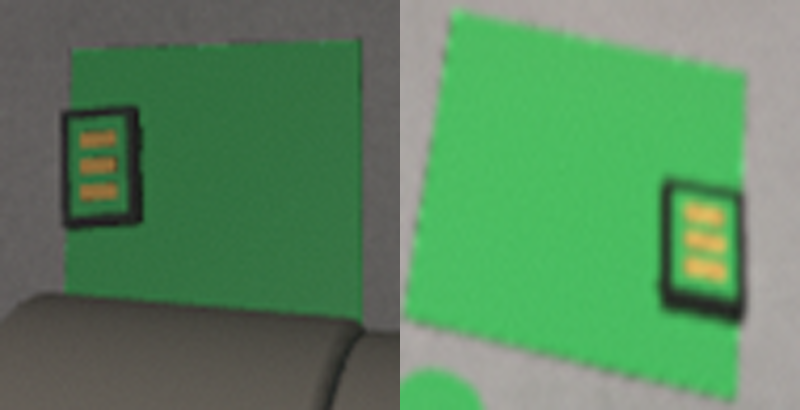

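```bash
python3 -c "
from gold import *
plan((530,408.4,60,-87.2,50))
"
```

```text
pos [575.5  16.2 104. ] J6 0.09 F [-0.3  0.3 -0.1] t 55.0 w 64.1 tilt 0.11
[0.782, -0.255, 0.092] rz 0.0526 rows 2  -> [564.1 114.3  93. ]
[0.657, -0.495, 0.092] rz 0.0526 rows 2  -> [552.7 212.3  82. ]
[0.461, -0.681, 0.091] rz 0.0526 rows 2  -> [541.4 310.3  71. ]
[0.215, -0.794, 0.092] rz 0.0526 rows 2  -> [530.  408.4  60. ]
```

>>> send_rows(
  offset=[
    [0.26,-0.085,0.03],
    [0.52,-0.17,0.06],
    [0.782,-0.255,0.092],
  ],
  delta_rot=[
    [0,0,0.018],
    [0,0,0.035],
    [0,0,0.0526],
  ],
)

```text
time: 55.32
tool_pos: [564.1, 115.0, 63.2]
tcp_rot: [-3.14, 0.001, 1.037]
contact_force: [0.4, -0.4, 0.4]
grip_width: 64.6
finger_force: 0.0
```

>>> send_rows(
  offset=[
    [0.22,-0.165,0.03],
    [0.44,-0.33,0.06],
    [0.657,-0.495,0.092],
  ],
  delta_rot=[
    [0,0,0.018],
    [0,0,0.035],
    [0,0,0.0526],
  ],
)

```text
time: 55.7
tool_pos: [552.7, 213.1, 52.2]
tcp_rot: [-3.141, 0.002, 0.707]
contact_force: [0.8, -0.5, 0.4]
grip_width: 64.3
finger_force: 0.0
```

>>> send_rows(
  offset=[
    [0.154,-0.227,0.03],
    [0.307,-0.454,0.06],
    [0.461,-0.681,0.091],
  ],
  delta_rot=[
    [0,0,0.018],
    [0,0,0.035],
    [0,0,0.0526],
  ],
)

```text
time: 56.08
tool_pos: [541.3, 311.1, 41.1]
tcp_rot: [-3.142, 0.002, 0.376]
contact_force: [0.1, -0.0, -0.6]
grip_width: 64.3
finger_force: 0.0
```

>>> send_rows(
  offset=[
    [0.07,-0.265,0.03],
    [0.14,-0.53,0.06],
    [0.215,-0.794,0.092],
    [0.215,-0.794,0.092],
    [0.215,-0.794,0.092],
    [0.215,-0.794,0.092],
  ],
  delta_rot=[
    [0,0,0.018],
    [0,0,0.035],
    [0,0,0.0526],
    [0,0,0.0526],
    [0,0,0.0526],
    [0,0,0.0526],
  ],
)

```text
time: 56.82
tool_pos: [531.0, 407.1, 31.4]
tcp_rot: [3.141, 0.0, 0.049]
contact_force: [0.3, -0.1, 0.3]
grip_width: 64.1
finger_force: 0.0
```

```bash
python3 -c "
from gold import *
golds()
im,h=grab('top','p_top');H,S,V=[h[...,i].astype(int) for i in range(3)]
m=np.zeros(H.shape,bool);m[145:192,218:276]=1
print('stack black',rect('top',(V<65)&m,54,1),'green',rect('top',(H>40)&(H<85)&(S>60)&m,54,1))
plan((530,408.4,5,-87.2,13))
"
```

```text
gold [406.9 373.5] 77
gold [530.4 407.7] 123
stack black [([573.0, 17.0], 79.0, 53.9, 78.6, [245.4, 165.7])] green [([576.3, 17.1], 67.8, 40.6, 78.3, [245.2, 164.5])]
pos [531.2 407.3  61.3] J6 2.06 F [-0.7  0.5 -0. ] t 56.9 w 64.2 tilt 0.0
[-0.01, -0.009, 0.469] rz -0.0001 rows 5  -> [529.9 408.4   5. ]
```

>>> send_rows(
  offset=[
    [-0.009,-0.008,0.12],
    [-0.009,-0.008,0.24],
    [-0.009,-0.008,0.36],
    [-0.009,-0.008,0.43],
    [-0.009,-0.008,0.465],
    [-0.009,-0.008,0.468],
  ],
  delta_rot=[
    [0,0,0],
    [0,0,0],
    [0,0,0],
    [0,0,0],
    [0,0,0],
    [0,0,0],
  ],
)

```text
time: 57.68
tool_pos: [529.7, 409.3, -24.7]
tcp_rot: [-3.142, -0.0, 0.049]
contact_force: [-0.1, -0.0, -0.3]
grip_width: 64.1
finger_force: 0.0
```

>>> send_rows(
  offset=[
    [0,0,0],
    [0,0,0],
    [0,0,0],
    [0,0,0],
  ],
  delta_rot=[
    [0,0,0],
    [0,0,0],
    [0,0,0],
    [0,0,0],
  ],
  grip=0.3,
)

```text
time: 58.18
tool_pos: [529.9, 409.4, -24.0]
tcp_rot: [-3.141, -0.001, 0.049]
contact_force: [-1.4, -0.8, 3.1]
grip_width: 49.2
finger_force: 30.0
```

```bash
python3 -c "
from look import *
plan((530,408.4,95,-87.2,20),(576,17,95,-11.45,40))
"
```

```text
pos [529.9 409.4   5.6] J6 2.06 F [-1.4 -0.8  3.1] t 58.2 w 49.2 tilt 0.06
[0.0, 0.008, -0.745] rz 0.0001 rows 5  -> [530.  408.4  95. ]
[0.056, 0.819, -0.0] rz -0.0526 rows 3  -> [541.5 310.6  95. ]
[-0.213, 0.793, -0.0] rz -0.0526 rows 3  -> [553.  212.7  95. ]
[-0.459, 0.681, -0.0] rz -0.0526 rows 3  -> [564.5 114.9  95. ]
[-0.655, 0.496, -0.0] rz -0.0526 rows 3  -> [576.   16.9  95. ]
```

>>> send_rows(
  offset=[
    [0,0,-0.1],
    [0,0,-0.3],
    [0,0,-0.5],
    [0,0,-0.68],
    [0,0,-0.745],
    [0,0,-0.745],
  ],
  delta_rot=[
    [0,0,0],
    [0,0,0],
    [0,0,0],
    [0,0,0],
    [0,0,0],
    [0,0,0],
  ],
)

```text
time: 58.92
tool_pos: [529.7, 409.3, 65.2]
tcp_rot: [-3.141, -0.001, 0.049]
contact_force: [0.2, 0.1, -0.5]
grip_width: 50.0
finger_force: 30.0
```

>>> send_rows(
  offset=[
    [0.02,0.27,0],
    [0.04,0.545,0],
    [0.056,0.819,0],
  ],
  delta_rot=[
    [0,0,-0.018],
    [0,0,-0.035],
    [0,0,-0.0526],
  ],
)

```text
time: 59.3
tool_pos: [540.4, 310.2, 63.4]
tcp_rot: [-3.142, 0.002, 0.384]
contact_force: [0.7, -0.3, -1.3]
grip_width: 49.2
finger_force: 30.0
```

>>> send_rows(
  offset=[
    [-0.07,0.265,0],
    [-0.14,0.53,0],
    [-0.213,0.793,0],
  ],
  delta_rot=[
    [0,0,-0.018],
    [0,0,-0.035],
    [0,0,-0.0526],
  ],
)

```text
time: 59.68
tool_pos: [552.1, 212.3, 63.6]
tcp_rot: [-3.141, 0.002, 0.714]
contact_force: [0.2, 0.1, -1.6]
grip_width: 49.2
finger_force: 30.0
```

>>> send_rows(
  offset=[
    [-0.153,0.227,0],
    [-0.306,0.454,0],
    [-0.459,0.681,0],
  ],
  delta_rot=[
    [0,0,-0.018],
    [0,0,-0.035],
    [0,0,-0.0526],
  ],
)

```text
time: 60.05
tool_pos: [563.6, 114.6, 63.6]
tcp_rot: [-3.14, 0.001, 1.044]
contact_force: [0.3, -0.3, -1.8]
grip_width: 49.6
finger_force: 30.0
```

>>> send_rows(
  offset=[
    [-0.22,0.165,0],
    [-0.44,0.33,0],
    [-0.655,0.496,0],
    [-0.655,0.496,0],
    [-0.655,0.496,0],
    [-0.655,0.496,0],
  ],
  delta_rot=[
    [0,0,-0.018],
    [0,0,-0.035],
    [0,0,-0.0526],
    [0,0,-0.0526],
    [0,0,-0.0526],
    [0,0,-0.0526],
  ],
)

```text
time: 60.8
tool_pos: [575.5, 18.8, 64.4]
tcp_rot: [-3.141, -0.0, 1.372]
contact_force: [-0.2, -0.1, -1.6]
grip_width: 49.8
finger_force: 30.0
```

```bash
python3 -c "
from look import *
plan((576,17,57.2,-11.45,15))
"
```

```text
pos [575.5  18.8  94. ] J6 0.1 F [-0.2 -0.1 -1.6] t 60.8 w 49.8 tilt 0.05
[-0.014, 0.007, 0.307] rz 0.0002 rows 3  -> [576.   17.   57.2]
```

>>> send_rows(
  offset=[
    [-0.012,0.005,0.1],
    [-0.012,0.005,0.19],
    [-0.012,0.005,0.26],
    [-0.012,0.005,0.29],
    [-0.012,0.005,0.305],
    [-0.012,0.005,0.307],
    [-0.012,0.005,0.307],
  ],
  delta_rot=[
    [0,0,0],
    [0,0,0],
    [0,0,0],
    [0,0,0],
    [0,0,0],
    [0,0,0],
    [0,0,0],
  ],
)

```text
time: 61.68
tool_pos: [576.4, 16.2, 28.2]
tcp_rot: [3.141, -0.0, 1.371]
contact_force: [0.5, -0.1, -0.6]
grip_width: 49.6
finger_force: 30.0
```

>>> send_rows(
  offset=[
    [0,0,0],
    [0,0,0],
    [0,0,0],
  ],
  delta_rot=[
    [0,0,0],
    [0,0,0],
    [0,0,0],
  ],
  grip=0.7,
)

```text
time: 62.05
tool_pos: [576.3, 16.2, 28.1]
tcp_rot: [3.141, -0.0, 1.371]
contact_force: [-0.1, 0.4, 0.6]
grip_width: 64.1
finger_force: 0.0
```

>>> send_rows(
  offset=[
    [0,0,-0.15],
    [0,0,-0.4],
    [0,0,-0.7],
    [0,0,-0.7],
  ],
  delta_rot=[
    [0,0,0],
    [0,0,0],
    [0,0,0],
    [0,0,0],
  ],
)

```text
time: 62.55
tool_pos: [578.2, 16.1, 115.0]
tcp_rot: [3.135, -0.001, 1.371]
contact_force: [-0.1, -0.1, 0.5]
grip_width: 64.3
finger_force: 0.0
```

>>> send_rows(
  offset=[
    [0.45,-0.1,0],
    [0.9,-0.2,0],
  ],
  delta_rot=[
    [0,0,0],
    [0,0,0],
  ],
)

```text
time: 62.8
tool_pos: [573.7, 127.4, 111.1]
tcp_rot: [-3.141, 0.0, 1.369]
contact_force: [1.4, -0.7, 1.1]
grip_width: 64.1
finger_force: 0.0
```

>>> send_rows(
  offset=[
    [0.45,-0.1,0],
    [0.9,-0.2,0],
    [0.9,-0.2,0],
  ],
  delta_rot=[
    [0,0,0],
    [0,0,0],
    [0,0,0],
  ],
)

```text
time: 63.18
tool_pos: [570.6, 241.2, 110.6]
tcp_rot: [-3.14, -0.0, 1.377]
contact_force: [0.2, -1.5, -0.5]
grip_width: 64.2
finger_force: 0.0
```

>>> send_rows(
  offset=[
    [0.45,-0.1,0],
    [0.9,-0.2,0],
    [0.9,-0.2,0],
    [0.9,-0.2,0],
  ],
  delta_rot=[
    [0,0,0],
    [0,0,0],
    [0,0,0],
    [0,0,0],
  ],
)

```text
time: 63.68
tool_pos: [569.6, 346.6, 111.0]
tcp_rot: [-3.141, 0.002, 1.371]
contact_force: [0.4, -0.6, 0.7]
grip_width: 64.4
finger_force: 0.0
```

```bash
python3 -c "
from look import *
look('z_top')
h=cv2.cvtColor(cv2.imread('pics/z_top.png'),cv2.COLOR_BGR2HSV).astype(int);H,S,V=h[...,0],h[...,1],h[...,2]
m=np.zeros(H.shape,bool);m[140:192,215:276]=1
print('stack black',rect('top',(V<65)&m,66,1),'green',rect('top',(H>40)&(H<85)&(S>60)&m,66,1))
grab('scene','z_s')
a=cv2.imread('pics/z_top.png')[90:242,190:342];b=cv2.imread('pics/z_s.png')[150:270,190:310]
cv2.imwrite('pics/z2.png',np.hstack([cv2.resize(x,(395,395),interpolation=cv2.INTER_CUBIC) for x in(a,b)]))
"
```

```text
cover [([505.8, -330.2], 203.9, 116.1, 3.5, [367.3, 189.8])]
yellow blk [([433.5, -31.3], 80.5, 51.9, -80.9, [263.6, 215.7])]
rib []
outline [([552.3, 20.8], 85.7, 26.1, -89.1, [240.2, 175.1])]
jigwhite [([575.4, 16.9], 250.5, 140.8, 78.5, [245.3, 168.3])]
red [([598.3, 127.2], 12.0, 11.6, -1.1, [206.7, 161.0])] blue []
pal [([506.9, 326.2], 264.9, 226.4, 0.7, [143.0, 195.1])]
stack black [([571.4, 17.4], 79.1, 56.5, 78.6, [245.2, 165.1])] green [([576.0, 16.7], 67.8, 40.1, 79.1, [245.3, 163.5])]
```

View pics/z2.png

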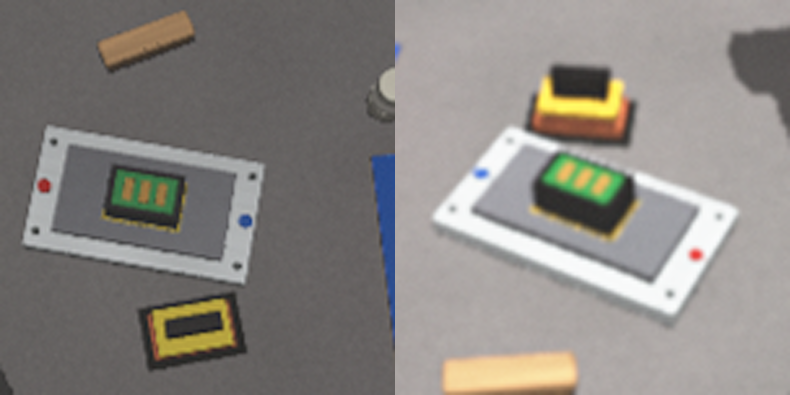

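The views show one aligned pile in the outline (top centre 576.0,16.7 against plate centre 575.7,17.5), the block on its pad, the cover on blue and the bystanders in place. Handing in.

```bash
python3 -c "
from plant import ticket
print(ticket.close_job())"
```

```text
the job is handed in; nothing more can be done
None
```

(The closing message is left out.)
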